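# Find where the decorating turntable binds and mark the setting

## Task

The decorating turntable binds at one place of its turn, because a hard run of glaze somewhere in its hidden bearing track rubs there. Turn the head by its black knob, feel where it drags hardest and leave it standing there; then mark that setting for the repair by gently lowering the red-handled marker stand through the square index port in the roof of the green hood, without touching the hood, so that it stands upright on the head, and let it go. Leave the jars, bottle, vase and cones where they are.

Things in the scene. Friction and masses are not known exactly. Their poses are not given: they have to be found in the camera images.
- wheel: aluminium head of the turntable, a disc 300 mm across, 30 mm thick, top face 75 mm above the table, clear but for a cap 10 mm high in the middle and the knob; turns both ways without end about the upright axis and stays where left. Origin: middle of the top face, z up; the knob is on its -x side. Even friction, about 1.2 N at the knob, but for one unknown place
- knob_center (a point): half-way up the black upright knob on the head, a cylinder 20 mm across and 52 mm tall that spins freely on its own pin, 50 mm from the head's axis; its foot is 6 mm above the head's top face, this point 32 mm above it. When a hand stops while turning over the binding place, a pull of several newtons stays on the knob, backward or forward; elsewhere no more than the 1.2 N
- bearing: fixed bearing of the turntable under the head. A run of glaze hidden in it at an unknown place presses on a foot under the head once a turn, over some 12 degrees either side: there turning takes up to about 8 N at the knob, most in the middle (pressing force 5 to 8 N); the other way round it drags just the same. Origin: on the head's axis, at table height
- hood: green sheet-metal index hood fixed on the base over the head's edge. Origin: middle of the square port, on the roof's upper face, 49 mm above the head's top face; x points straight away from the head's axis, the port's sides lie along x and y. Port 52 x 52 mm, roof 4 mm thick, reaching 36 mm from the origin towards the axis, 56 mm outwards and 50 mm to each side
- marker_stand: marker stand: round brass foot 28 mm across and 12 mm tall, steel stem 9 mm across, red round handle 16 mm across from 99 to 135 mm above its foot; 0.12 kg. Origin: middle of the foot's underside, z up. It stands loose on the table among the jars
- marker_center (a point): on the marker stand's axis, half-way up, 67.5 mm above its underside; z along the axis
- jar_brown: white jar with red lid, 69 mm across, 85 tall: bystander, to be left alone. Origin: middle of its underside
- jar_blue: white jar with dark lid and blue label, 61 mm across, 75 tall: bystander, to be left alone. Origin: middle of its underside
- jar_green: white jar with pale lid and green label, 57 mm across, 68 tall: bystander, to be left alone. Origin: middle of its underside
- dropper: small amber dropper bottle with black bulb, 33 mm across, 102 tall: bystander, to be left alone. Origin: middle of its underside
- painted_vase: white vase with blue painting, 80 mm across, 105 tall, on the green mat: bystander, to be left alone. Origin: middle of its underside
- jar_white: white jar with black lid, 69 mm across, 85 tall: bystander, to be left alone. Origin: middle of its underside
- cone_pack: three small cones in a clay bar, 28 x 92 x 63 mm: bystander, to be left alone. Origin: middle of its underside
Mind the look-alikes: they are no part of the job. Leave any turquoise look-alike of the marker_stand alone.

How it is judged:
On the way:
1. the head stands still at its binding place, the marker stand not yet on it (contact force between wheel and bearing above 3 N and angular speed of wheel below 0.1 rad/s and horizontal distance between marker_center and hood above 0.06 m), for 0.3 s.
At the end, for the whole second after the job is handed in: the head stands still with the glaze run pressing on the head with more than 3 N (of 5 to 8 N at its middle), and the marker stand stands upright (within 0.08 rad) on the head's top face, inside the port, within 20 mm of the port's middle, touching no part of the hood, let go (contact force between wheel and bearing above 3 N and angular speed of wheel below 0.1 rad/s and horizontal distance between marker_center and hood below 0.02 m and angle between marker_center's own z axis and vertical below 0.08 rad and height (world z) of marker_center between 0.137 and 0.148 m and contact force between marker_stand and hood below 0.3 N).
It fails at once if the marker stand touches the hood (contact force between marker_stand and hood above 0.5 N).
It fails at once if the robot touches the hood (contact force between any of the arm, the fingers and hood above 1 N).
It fails at once if the marker stand is dropped onto the head: it falls faster than 0.5 m/s within 25 mm above its standing place in the port (linear speed of marker_stand above 0.5 m/s and horizontal distance between marker_center and hood below 0.03 m and height (world z) of marker_center below 0.168 m).
It fails at once if a bystander (jar, bottle, vase or cones) is moved by more than 20 mm (distance of any of jar_brown, jar_blue, jar_green, dropper, painted_vase, jar_white, cone_pack from where it was at the start of the episode above 0.02 m).
It also fails if it takes over 72 s, if anything falls off the work surface, if the arm or the gripper's body presses on something with over 40 N, if the wrist force passes 120 N, or if a joint passes its speed limit or range.

## Robot

A 6-joint arm with a two-finger parallel gripper is mounted at the origin on a cart in front of the work surface, level with it; the furniture and walls round the work are solid. World frame = base frame: x ahead of the robot, y to its left, z up, the work surface at z = 0. Lengths are in m, angles in rad, forces in N, time in s.
With the tool pointing down it reaches from about 0.375 to 0.9 m from the base axis. Payload 3.1 kg.
Tool frame: the origin (TCP) lies at the very end of the fingers, on their centre line; the grasp point (between the pads) lies 19 mm behind it (hold_point_z is the distance from the TCP to the grasp point, in m); x points along the fingers, y is the direction in which the jaws open and shut, and the axes are right-handed (so a half turn about x gives the same grasp; the last joint's range is limited). The gripper opens to 87 mm and grips with 3 to 60 N. Pads are 19 mm wide; open, the fingers measure 117 mm over their backs; the gripper's body (75 mm by 190 mm) begins 51 mm behind the grasp point.
Start: joints at [0.996, 0.527, 1.433, -0, 1.181, -0.178], TCP at [0.242, 0.576, 0.223] pointing down, gripper open.
Joint ranges: [-3.08, 3.08], [-0.75, 2.2], [0.22, 2.44], [-1.43, 4.57], [0, 2.65], [-2.85, 2.85]. Speed limits (rad/s): [2.79, 2.79, 3.14, 3.14, 3.14, 3.14].

## Interface

Orientations are given as a unit quaternion [x, y, z, w].
In Python, from rig import * gives the robot as it stands.
- The arm moves only by the tool send_rows, never from a script. Its argument "steps" is a list that holds one entry, the list of rows, each a list of 6 numbers: the shift along the tool's x, y, z in cm, then the turn, a rotation vector about the tool's x, y, z in units of 6 degrees (1.0 is 6 degrees). In form: [[[x, y, z, wx, wy, wz], ...]]. A call has 1 to 8 rows; each row shifts and turns the pose as measured when the row begins, along the tool's axes as they then stand; what a row does not reach is not made up. A row lasts 1/12 s, in which the tool goes at most 41.7 mm and 7.16 degrees, less where a joint would pass 70% of its speed; a pose out of reach is approached as far as the arm can. A call is refused whole if a number of a shift passes 4.17 or a number of a turn 1, either way. A call with a gripper value outside its range is refused whole. "gripper" is the closure, from 0 (fully open) to 1 (shut), set as the call begins (left out, the last holds). The fingers move at their own pace and stop on an object; "force" is the grip in N (left out, the last holds). Time passes only in rows, so rows that do not move let the fingers close. It gives the time, the measured TCP pose, the force and the opening at its end, in the units of the state.
- get_obs(): the state, without advancing time (a new reading comes with each control period).
- camera(name): name is "side" or "top" or "wrist"; returns (picture, depth): 480x640x3 uint8, red, green, blue; 480x640 float32, m along the optical axis (not along the pixel's ray), 0 where there is no reading.
- camera_params(name): a dict with "intrinsics" (3x3 intrinsics, pixels), "position" and "attitude" of the camera in the world; the wrist camera has in their place "T_tool_cam" (4x4, takes a point from camera to tool coordinates, whose origin is the TCP and whose axes are the tool frame's). Camera axes: x right, y down, z forward; pixel columns grow to the right and rows downward; lengths in m; the calibration is good to about 2 mm. A picture is of the moment at which its call begins: read the wrist's pose just before it. camera_params takes no time and is no camera call.
- hand_in(): hands the job in, once; it reports no verdict.
The state is a dict: "time": time; "q": joint angles; "joint_velocities": joint speeds; "joint_torque": joint torques, N m; "position": TCP position; "tool_rot": TCP orientation; "ft_force": force on the tool from outside, world axes, zero at the start; "moment": the same for the moment, N m; "grip_width": finger opening in m.
Only numpy, scipy, OpenCV 4.12 (cv2) and the standard library are available. Lean on these libraries where they do the work, as an engineer would, in place of code of your own. Each camera call takes 0.05 s, during which the arm holds its last target.

## Working session

There is one attempt and no reset: what is moved stays moved. The work goes in short steps, Python scripts to look and compute and a tool call to move; the robot and the scene stay as the last step left them, time stands still between calls to the robot, and variables do not carry over. Pictures are saved under pics/ and viewed, and the job is handed in when it is done.

Besides the shell and the picture viewer there is one more tool, called after ">>>" as a command line: name --argument value ..., lists and objects as JSON in quotes. send_rows: Moves the arm, as the interface text tells. Its arguments: {"type":"object","properties":{"steps":{"type":"array"},"gripper":{"type":"number"},"force":{"type":"number"}},"required":["steps"]}

```bash
ls; mkdir -p pics; python3 - <<'E'
from rig import *
import cv2,numpy as np
o=get_obs();print(o)
for n in ("side","top","wrist"):
    p,d=camera(n);cv2.imwrite(f"pics/{n}0.png",p[:,:,::-1]);np.save(f"pics/{n}0_d.npy",d);np.save(f"pics/{n}0.npy",p)
    print(n,camera_params(n))
E
```

```text
pics
{'time': 0.0, 'q': array([ 9.95522870e-01,  5.28455185e-01,  1.43386381e+00,  1.99863094e-05,
        1.18138177e+00, -1.78494845e-01]), 'joint_velocities': array([ 2.96647506e-05,  2.52125505e-03,  2.11236379e-03,  5.50552957e-04,
        9.69512599e-06, -6.58154525e-05]), 'joint_torque': array([-2.39667343e-04, -4.40041029e+01, -1.76591760e+01,  6.32470055e-02,
        5.82703308e-02, -1.74577690e-04]), 'position': array([0.24110465, 0.57585653, 0.22159061]), 'tool_rot': array([ 0.13867596,  0.69351656, -0.14005719,  0.6929558 ]), 'ft_force': array([-0.13544025,  0.6318498 ,  1.61879538]), 'moment': array([-0.03520708,  0.0484665 ,  0.02757989]), 'grip_width': 0.08727290219708977}
side {'intrinsics': array([[433.37865833,   0.        , 320.75844471],
       [  0.        , 433.37865833, 235.82009233],
       [  0.        ,   0.        ,   1.        ]]), 'position': array([ 0.46107791, -0.88331027,  0.81236852]), 'attitude': array([ 0.8854326 , -0.0238098 ,  0.01433481, -0.46393612])}
top {'intrinsics': array([[564.88376937,   0.        , 317.37249951],
       [  0.        , 564.88376937, 240.09818647],
       [  0.        ,   0.        ,   1.        ]]), 'position': array([0.29990598, 0.06082943, 1.8408079 ]), 'attitude': array([-0.69399157,  0.71655484, -0.02691826,  0.06480942])}
wrist {'intrinsics': array([[369.30182194,   0.        , 312.97438341],
       [  0.        , 369.30182194, 237.89877519],
       [  0.        ,   0.        ,   1.        ]]), 'T_tool_cam': array([[-2.40349653e-04, -2.73608171e-01,  9.61841209e-01,
        -1.61393754e-01],
       [ 9.99999437e-01, -1.06020217e-03, -5.17033965e-05,
        -2.33550470e-05],
       [ 1.03389260e-03,  9.61840655e-01,  2.73608272e-01,
        -7.37966039e-02],
       [ 0.00000000e+00,  0.00000000e+00,  0.00000000e+00,
         1.00000000e+00]])}
```

View pics/top0.png

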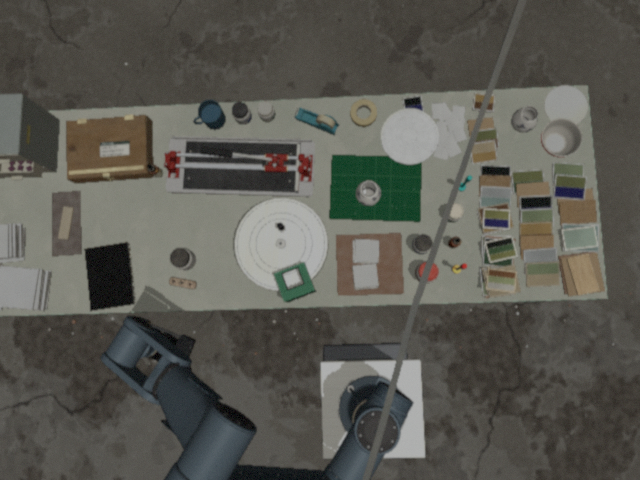

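View pics/side0.png

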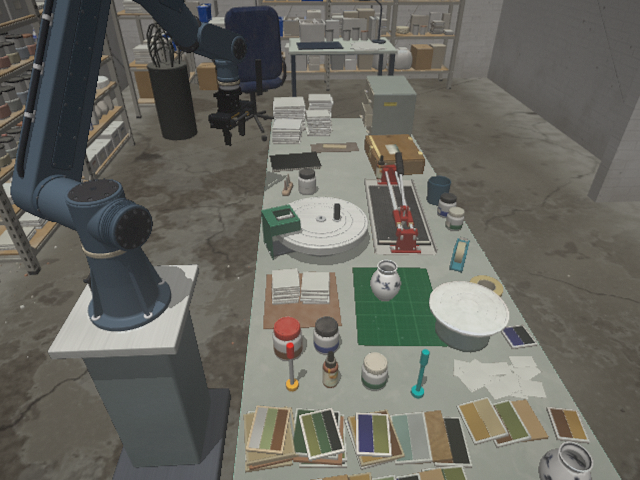

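View pics/wrist0.png

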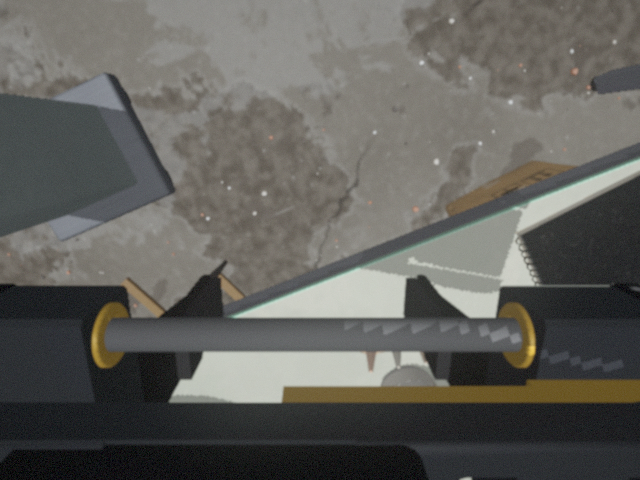

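```bash
cat > h.py <<'E'
import numpy as np,cv2
from rig import *
from scipy.spatial.transform import Rotation as R
def cam(n,o=None):
    c=camera_params(n);K=np.array(c["intrinsics"])
    if n=="wrist":
        T=np.array(c["T_tool_cam"]);Rt=R.from_quat(o["tool_rot"]).as_matrix()
        return K,Rt@T[:3,:3],Rt@T[:3,3]+o["position"]
    return K,R.from_quat(c["attitude"]).as_matrix(),np.array(c["position"])
def ray(n,u,v,z,o=None):
    K,Rm,p=cam(n,o);d=Rm@np.linalg.inv(K)@np.array([u,v,1.0]);return p+d*(z-p[2])/d[2]
def pt(n,u,v,dep,o=None):
    K,Rm,p=cam(n,o);return p+Rm@(np.linalg.inv(K)@np.array([u,v,1.0])*dep)
def proj(n,X,o=None):
    K,Rm,p=cam(n,o);c=K@(Rm.T@(np.array(X)-p));return c[:2]/c[2]
def cloud(n,d,o=None):
    K,Rm,p=cam(n,o);v,u=np.indices(d.shape);q=np.stack([u,v,np.ones_like(u)],-1)@np.linalg.inv(K).T*d[...,None];return q@Rm.T+p
E
python3 - <<'E'
from h import *
t=np.load("pics/top0.npy");d=np.load("pics/top0_d.npy")
P=cloud("top",d)
print("base z", P[60:400:40,200:440:40,2].round(3))
cv2.imwrite("pics/topcropA.png",cv2.resize(t[180:310,220:350,::-1],(780,780)[:2],interpolation=cv2.INTER_CUBIC)[:600])
cv2.imwrite("pics/topcropB.png",cv2.resize(t[165:295,400:500,::-1],(460,598),interpolation=cv2.INTER_CUBIC))
s=np.load("pics/side0.npy")
cv2.imwrite("pics/sidecrop.png",cv2.resize(s[310:410,250:450,::-1],(800,400),interpolation=cv2.INTER_CUBIC))
cv2.imwrite("pics/sidecrop2.png",cv2.resize(s[190:260,250:380,::-1],(780,420),interpolation=cv2.INTER_CUBIC))
E
```

```text
base z [[-0.725 -0.712 -0.716 -0.726 -0.713 -0.716]
 [-0.722 -0.713  0.007 -0.004  0.023  0.001]
 [ 0.001  0.015  0.023  0.006  0.002  0.086]
 [ 0.008  0.015  0.007  0.001 -0.002  0.   ]
 [-0.001 -0.003  0.074  0.073  0.006 -0.   ]
 [-0.013  0.081  0.078  0.072  0.065  0.003]
 [-0.006 -0.006 -0.002 -0.     0.006  0.009]
 [-0.702 -0.713 -0.713 -0.726 -0.733 -0.732]
 [ 0.664 -0.725 -0.72  -0.718  0.01   0.004]]
```

View pics/topcropA.png

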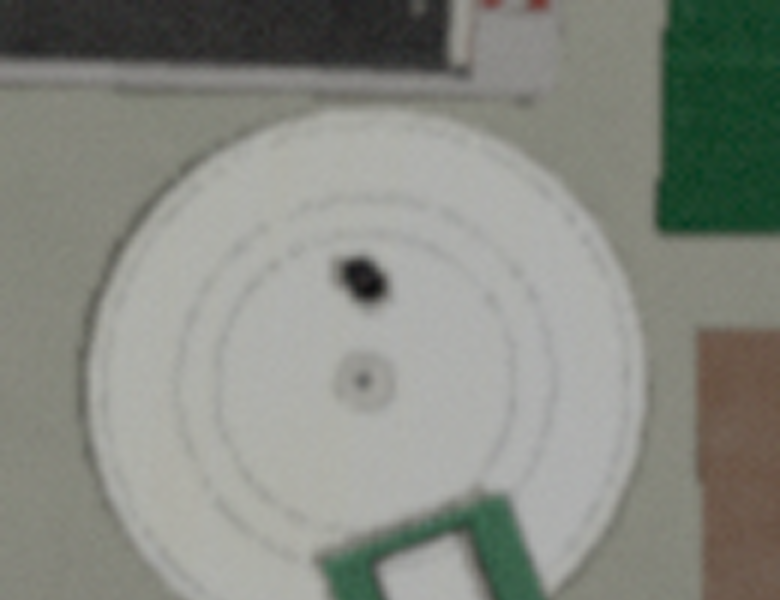

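View pics/topcropB.png

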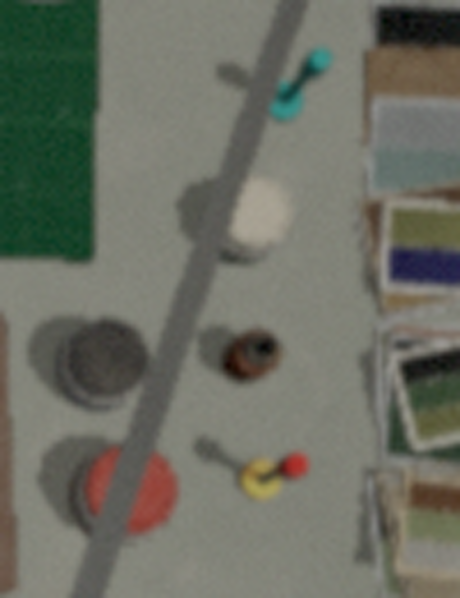

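View pics/sidecrop.png

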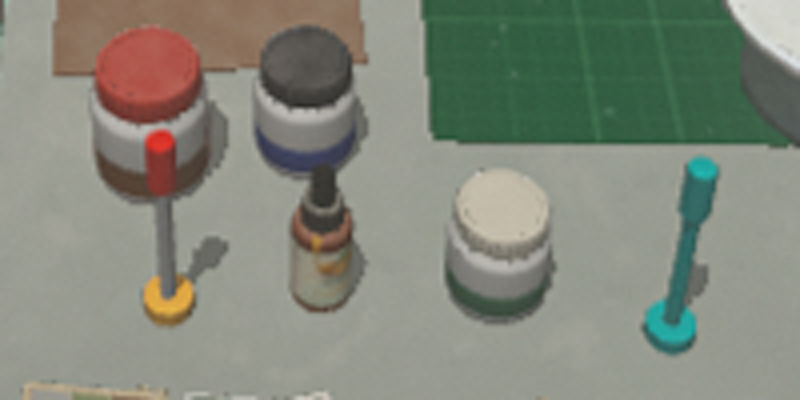

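View pics/sidecrop2.png

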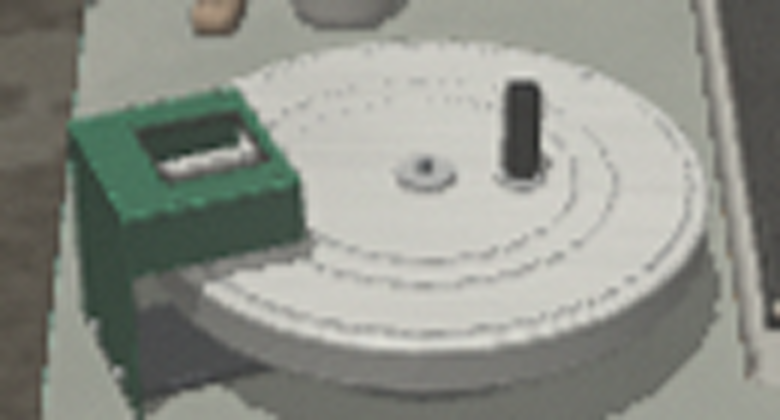

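```bash
python3 - <<'E'
from h import *
t=np.load("pics/top0.npy");s=np.load("pics/side0.npy");d=np.load("pics/top0_d.npy")
hs=cv2.cvtColor(t,cv2.COLOR_RGB2HSV);h2=cv2.cvtColor(s,cv2.COLOR_RGB2HSV)
def blob(m,roi):
    z=np.zeros_like(m);u0,u1,v0,v1=roi;z[v0:v1,u0:u1]=m[v0:v1,u0:u1]
    n,l,st,c=cv2.connectedComponentsWithStats(z.astype(np.uint8));i=1+np.argmax(st[1:,4]);return c[i],st[i],l==i
# wheel via ellipse fit of edge
g=(t.min(2)>165)
c,st,m=blob(g,(225,335,190,305));print("wheel",c,st)
cs,_=cv2.findContours(m.astype(np.uint8),0,1);hull=cv2.convexHull(max(cs,key=len))
print(cv2.minEnclosingCircle(hull),)
P=cloud("top",d)
# cap centre pixel
capu,capv=220+364/6,180+381/6; print("cap",ray("top",capu,capv,.085), "hub ring (cap outer)",)
# wheel circle fit, upper boundary: hull points not near hood
X=np.array([ray("top",u,v,.075)[:2] for u,v in hull[:,0] if not (v>255 and 268<u<325)])
A=np.c_[2*X,np.ones(len(X))];sol=np.linalg.lstsq(A,(X**2).sum(1),rcond=None)[0];print("fit",sol[:2],np.sqrt(sol[2]+sol[0]**2+sol[1]**2),len(X))
# knob
c,st,m=blob(t.max(2)<70,(270,290,218,236));print("knob",c,st,ray("top",*c,.12))
# hood
gm=(hs[...,0]>60)&(hs[...,0]<90)&(hs[...,1]>100)
c,st,m=blob(gm,(265,325,255,310));print("hood",c,st)
cs,hi=cv2.findContours(m.astype(np.uint8),cv2.RETR_CCOMP,cv2.CHAIN_APPROX_NONE)
for k,q in enumerate(cs):
    if len(q)>20:
        b=cv2.minAreaRect(q);print("c",hi[0][k],b,ray("top",*b[0],.124)); print(np.array([ray("top",*x,.124)[:2] for x in cv2.boxPoints(b)]).round(4).tolist())
# marker
rm=((hs[...,0]<8)|(hs[...,0]>172))&(hs[...,1]>150)
c,st,m=blob(rm,(450,480,255,280));print("red top",c,st,ray("top",*c,.135),ray("top",*c,.13))
ym=(hs[...,0]>15)&(hs[...,0]<35)&(hs[...,1]>120)
c,st,m=blob(ym,(445,480,255,280));print("foot top",c,st,ray("top",*c,.012))
ym=(h2[...,0]>10)&(h2[...,0]<30)&(h2[...,1]>150)
c,st,m=blob(ym,(280,305,370,395));print("foot side",c,st,ray("side",*c,.009))
rm=((h2[...,0]<4)|(h2[...,0]>176))&(h2[...,1]>200)&(s[...,0]>150)
c,st,m=blob(rm,(280,300,340,362));print("red side",c,st,ray("side",*c,.118))
cx=blob(gm,(265,325,255,310))[0]
for name,u,v in (("brown",427,270),("blue",422,243),("green",455,211),("drop",455,241),("white",181,258),("vase",368,192)): print(name,ray("top",u,v,.08).round(3),P[v-2:v+3,u-2:u+3,2].mean().round(3))
E
```

```text
wheel [281.10352213 239.1013803 ] [ 238  201   86   86 4202]
((281.1851806640625, 244.0), 44.85208511352539)
cap [0.5241841  0.26790778 0.085     ] hub ring (cap outer)
fit [0.52679269 0.26821939] 0.13791812596268244 21
knob [280.4137931 226.4137931] [278 224   6   6  29] [0.57306599 0.2635007  0.12      ]
hood [295.24609375 286.546875  ] [277 265  36  36 256]
c [-1 -1  1 -1] ((294.1233215332031, 283.1712341308594), (28.22136116027832, 30.042091369628906), 65.55604553222656) [0.39599196 0.22456038 0.124     ]
[[0.4181, 0.2839], [0.4534, 0.1992], [0.374, 0.1656], [0.339, 0.2498]]
red top [463.29411765 265.70588235] [461 264   5   4  17] [ 0.43158207 -0.28502173  0.135     ] [ 0.43196804 -0.28603548  0.13      ]
foot top [454.86956522 268.34782609] [453 266   5   6  23] [ 0.43348175 -0.28279478  0.012     ]
foot side [291.76315789 384.73684211] [286 380  12  11  76] [ 0.43350078 -0.28985663  0.009     ]
red side [289.66666667 344.94444444] [287 343   6   4  18] [ 0.43297549 -0.2735918   0.118     ]
brown [ 0.426 -0.185  0.08 ] 1.314
blue [ 0.511 -0.174  0.08 ] 0.076
green [ 0.608 -0.281  0.08 ] 0.066
drop [ 0.513 -0.275  0.08 ] 0.08
white [0.49  0.588 0.08 ] 0.085
vase [ 0.679 -0.013  0.08 ] 0.084
```

```bash
python3 - <<'E'
from h import *
o=get_obs();M=R.from_quat(o["tool_rot"]).as_matrix();print(M.round(3))
d=np.load("pics/top0_d.npy");P=cloud("top",d)
print("roller max z by x", [(round(x,2),P[...,2][(P[...,0]>x)&(P[...,0]<x+.04)&(P[...,1]>.05)&(P[...,1]<.55)&(P[...,2]<.6)].max().round(3)) for x in np.arange(.3,.9,.04)])
print(ray("top",280.41,226.41,.107))
# to move: target tool axes x down, y=+-world y
for s in (1,-1):
    T=np.array([[0,0,-1],[0,s,0],[s,0,0]],float).T
    T=np.stack([[0,0,-1],[0,s,0],np.cross([0,0,-1],[0,s,0])],1)
    print(s,np.degrees(R.from_matrix(M.T@T).as_rotvec())/6)
E
```

```text
[[-0.001  0.386  0.922]
 [-0.001  0.922 -0.386]
 [-1.    -0.002 -0.   ]]
roller max z by x [(np.float64(0.3), np.float64(0.015)), (np.float64(0.34), np.float64(0.137)), (np.float64(0.38), np.float64(0.14)), (np.float64(0.42), np.float64(0.137)), (np.float64(0.46), np.float64(0.09)), (np.float64(0.5), np.float64(0.095)), (np.float64(0.54), np.float64(0.146)), (np.float64(0.58), np.float64(0.134)), (np.float64(0.62), np.float64(0.09)), (np.float64(0.66), np.float64(0.087)), (np.float64(0.7), np.float64(0.034)), (np.float64(0.74), np.float64(0.114)), (np.float64(0.78), np.float64(0.207)), (np.float64(0.82), np.float64(0.075)), (np.float64(0.86), np.float64(0.065)), (np.float64(0.9), np.float64(0.094))]
[0.57514202 0.26504345 0.107     ]
1 [-3.78865175 -0.00604177  0.01518263]
-1 [2.62113389e+01 2.11146884e-02 8.40237538e-03]
```

```bash
cat >> h.py <<'E'
def plan(pos,yang=None,n=None):
    """rows in tool axes (cm, 6deg units) to reach pos with tool-x down, tool y at world angle yang (deg)"""
    o=get_obs();M=R.from_quat(o["tool_rot"]).as_matrix();p=o["position"]
    if yang is None: yang=np.degrees(np.arctan2(M[1,1],M[0,1]))
    a=np.radians(yang);y=np.array([np.cos(a),np.sin(a),0]);x=np.array([0,0,-1.]);T=np.stack([x,y,np.cross(x,y)],1)
    rv=R.from_matrix(M.T@T).as_rotvec();D=np.array(pos)-p
    if n is None: n=int(np.ceil(max(np.abs(D).max()/.036,np.linalg.norm(D)/.04,np.degrees(np.linalg.norm(rv))/6)))
    rows=[]
    for k in range(n):
        Mk=M@R.from_rotvec(rv*k/n).as_matrix()
        rows.append(np.r_[Mk.T@D/n*100,np.degrees(rv)/6/n].round(2).tolist())
    print("pos",p.round(4),"yang",np.degrees(np.arctan2(M[1,1],M[0,1])).round(2),"n",n)
    for r in rows: print(r)
E
python3 -c "
from h import *
plan([.555,.262,.24],90)"
```

```text
pos [0.2412 0.576  0.2218] yang 67.27 n 12
[-0.15, -1.4, 3.42, -0.32, -0.0, 0.0]
[-0.15, -1.52, 3.37, -0.32, -0.0, 0.0]
[-0.15, -1.63, 3.32, -0.32, -0.0, 0.0]
[-0.15, -1.73, 3.27, -0.32, -0.0, 0.0]
[-0.15, -1.84, 3.21, -0.32, -0.0, 0.0]
[-0.15, -1.95, 3.15, -0.32, -0.0, 0.0]
[-0.15, -2.05, 3.08, -0.32, -0.0, 0.0]
[-0.15, -2.15, 3.01, -0.32, -0.0, 0.0]
[-0.15, -2.25, 2.94, -0.32, -0.0, 0.0]
[-0.15, -2.34, 2.86, -0.32, -0.0, 0.0]
[-0.15, -2.44, 2.78, -0.32, -0.0, 0.0]
[-0.15, -2.53, 2.7, -0.32, -0.0, 0.0]
```

>>> send_rows --steps '[[[-0.15,-1.4,3.4,-0.32,0,0],[-0.15,-1.5,3.4,-0.32,0,0],[-0.15,-1.6,3.3,-0.32,0,0],[-0.15,-1.7,3.3,-0.32,0,0],[-0.15,-1.8,3.2,-0.32,0,0],[-0.15,-1.9,3.1,-0.32,0,0],[-0.15,-2.0,3.1,-0.32,0,0],[-0.15,-2.1,3.0,-0.32,0,0]]]' --gripper 0.4

```text
time: 0.82
position: [0.4527, 0.3687, 0.2302]
tool_rot: [0.035, 0.709, -0.036, 0.704]
ft_force: [-0.0, 0.0, 0.8]
grip_width: 0.053
```

```bash
python3 -c "
from h import *
plan([.555,.262,.24],90);print(get_obs()['grip_width'])"
```

```text
pos [0.4527 0.3687 0.2302] yang 84.24 n 4
[-0.26, -2.4, 2.81, -0.24, -0.02, 0.01]
[-0.25, -2.47, 2.75, -0.24, -0.02, 0.01]
[-0.25, -2.54, 2.69, -0.24, -0.02, 0.01]
[-0.25, -2.6, 2.62, -0.24, -0.02, 0.01]
0.05299537777285419
```

>>> send_rows --steps '[[[-0.25,-2.6,2.9,-0.27,0,0],[-0.25,-2.6,2.9,-0.27,0,0],[-0.25,-2.6,2.8,-0.25,0,0],[-0.25,-2.6,2.6,-0.2,0,0],[0,0,0,0,0,0]]]'

```text
time: 1.23
position: [0.5681, 0.2468, 0.2389]
tool_rot: [-0.003, 0.709, -0.0, 0.705]
ft_force: [0.1, 0.1, 0.1]
grip_width: 0.0525
```

```bash
python3 - <<'E'
from h import *
o=get_obs();p,d=camera("wrist")
import pickle;pickle.dump((o,p,d),open("pics/w1.pkl","wb"));cv2.imwrite("pics/w1.png",p[:,:,::-1]);print(o["position"],o["ft_force"],o["grip_width"],o["joint_velocities"].round(3))
E
```

```text
[0.568054   0.24683423 0.23885051] [0.05738336 0.05029692 0.09971274] 0.05250874678678479 [ 0.035 -0.01   0.051  0.079  0.033  0.035]
```

View pics/w1.png

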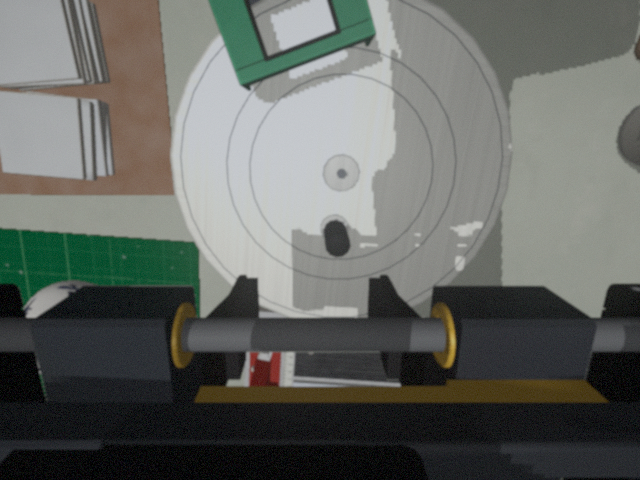

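```bash
python3 - <<'E'
from h import *
import pickle
o,p,d=pickle.load(open("pics/w1.pkl","rb"))
cv2.imwrite("pics/w1hood.png",cv2.resize(p[0:100,195:395,::-1],(800,400),interpolation=cv2.INTER_CUBIC))
cv2.imwrite("pics/w1knob.png",cv2.resize(p[145:275,280:410,::-1],(598,598),interpolation=cv2.INTER_CUBIC))
print("cap",ray("wrist",341.5,173.5,.085,o))
P=cloud("wrist",d,o);print(P[173,350],P[240,337],P[60,380],P[20,250],P[75,260])
m=(p.max(2)<60).astype(np.uint8);m[:200]=0;m[265:]=0;m[:,:315]=0;m[:,360:]=0
c=max(cv2.findContours(m,0,1)[0],key=cv2.contourArea);x,y,w,h=cv2.boundingRect(c);print(x,y,w,h)
k=cv2.minAreaRect(c);print(k)
# top face circle: depth-selected
q=P[(P[...,2]>.127)&(P[...,2]<.14)&(np.abs(P[...,0]-.575)<.04)&(np.abs(P[...,1]-.265)<.04)&(d>0)];print("knob top pts",len(q),q.mean(0),q.min(0),q.max(0))
E
```

```text
cap [0.52647792 0.26973976 0.085     ]
[0.52647718 0.27734388 0.08052863] [0.57143796 0.26404407 0.13247671] [0.43679869 0.29933769 0.07515515] [0.42148649 0.20350718 0.12481924] [0.45526833 0.20889957 0.12437939]
326 223 23 33
((336.73077392578125, 239.15386962890625), (31.182466506958008, 20.592195510864258), 78.69007110595703)
knob top pts 498 [0.57505826 0.26391777 0.13126134] [0.56594787 0.25435403 0.12702056] [0.58479863 0.27371329 0.13413291]
```

View pics/w1hood.png

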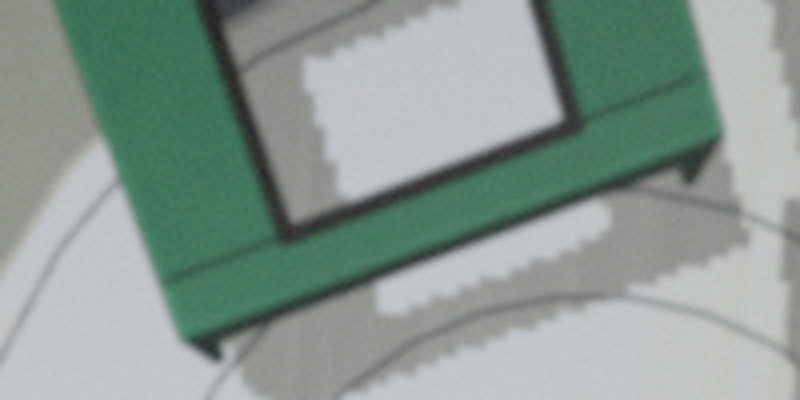

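View pics/w1knob.png

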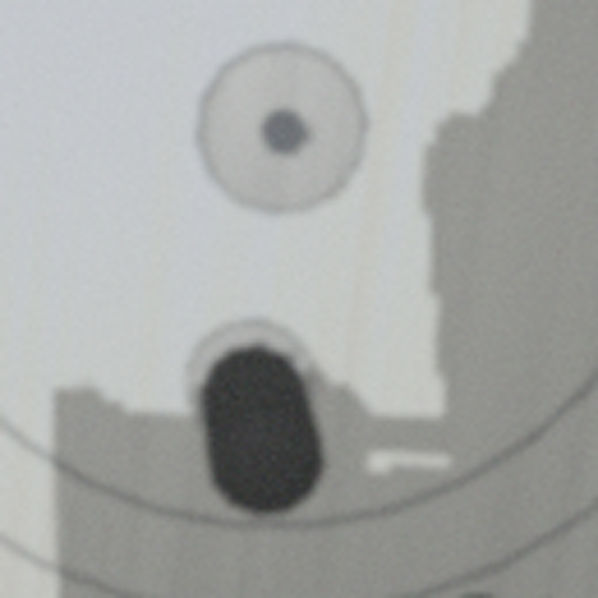

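```bash
python3 - <<'E'
from h import *
import pickle
o,p,d=pickle.load(open("pics/w1.pkl","rb"))
c=np.array([.5262,.2697])
A=ray("wrist",242.5,84.5,.124,o)[:2];B=ray("wrist",375,33.75,.124,o)[:2]
print(A,B,np.linalg.norm(A-B));y=(A-B)/np.linalg.norm(A-B);x=np.array([y[1],-y[0]]);
m=(A+B)/2
if x@(m-c)<0:x=-x
print("x",x,np.degrees(np.arctan2(x[1],x[0])),"origin",m+.036*x,"dir from axis",(m-c)/np.linalg.norm(m-c),np.linalg.norm(m-c))
for u,v in((266.3,60),(340,31.5),(268,57),(337,29)):
    q=ray("wrist",u,v,.124,o)[:2]; print("port corner",q,"rel",(q-m)@x,(q-m)@y)
plan([.5752,.264,.13],90)
E
```

```text
[0.4613662  0.19642153] [0.42935607 0.28722621] 0.09628155859647057
x [-0.94311606 -0.33246369] -160.58162043559267 origin [0.41140896 0.22985518] dir from axis [-0.94537061 -0.32599756] 0.08551023762634995
port corner [0.44569544 0.2135095 ] rel 0.009098209381645307 0.026814880359962486
port corner [0.42804379 0.26363691] rel 0.009080223712240466 -0.02632961755862873
port corner [0.44381403 0.21473183] rel 0.010466222289044145 0.025036582644000577
port corner [0.42654065 0.26158917] rel 0.011178657633946865 -0.024898101254153617
pos [0.5653 0.2488 0.2384] yang 90.21 n 4
[2.71, 0.39, 0.27, 0.01, -0.02, 0.01]
[2.71, 0.38, 0.27, 0.01, -0.02, 0.01]
[2.71, 0.38, 0.26, 0.01, -0.02, 0.01]
[2.71, 0.38, 0.25, 0.01, -0.02, 0.01]
```

>>> send_rows --steps '[[[2.9,0.4,0.27,0,0,0],[2.9,0.4,0.27,0,0,0],[2.8,0.4,0.27,0,0,0],[2.7,0.35,0.25,0,0,0],[0,0,0,0,0,0]]]'

```text
time: 1.7
position: [0.574, 0.267, 0.1234]
tool_rot: [0.0, 0.709, 0.0, 0.705]
ft_force: [-0.9, 0.0, -0.9]
grip_width: 0.0521
```

```bash
python3 - <<'E'
from h import *
o=get_obs();p,d=camera("wrist")
cv2.imwrite("pics/w2.png",p[:,:,::-1]);
plan([.5752,.264,.094],90)
E
```

```text
pos [0.5748 0.2673 0.1257] yang 90.06 n 1
[3.17, -0.33, 0.05, 0.01, -0.04, -0.01]
```

View pics/w2.png

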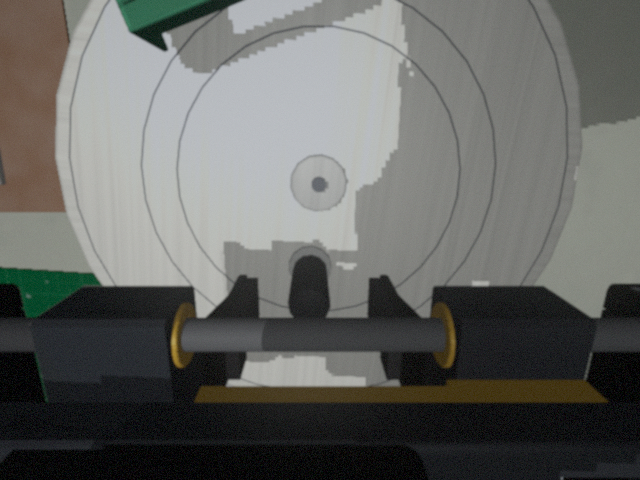

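The knob (309,290) lies between the fingers (midline 313). I go down and close on it.

>>> send_rows --steps '[[[1.6,-0.15,0,0,0,0],[1.6,-0.1,0,0,0,0],[0,0,0,0,0,0]]]'

```text
time: 2.0
position: [0.5749, 0.2678, 0.0975]
tool_rot: [-0.0, 0.707, 0.003, 0.707]
ft_force: [-0.2, -1.1, -0.3]
grip_width: 0.0523
```

>>> send_rows --steps '[[[0,0,0,0,0,0],[0,0,0,0,0,0],[0,0,0,0,0,0],[0,0,0,0,0,0],[0,0,0,0,0,0]]]' --gripper 1 --force 10

```text
time: 2.42
position: [0.5772, 0.2696, 0.1053]
tool_rot: [-0.001, 0.704, 0.004, 0.711]
ft_force: [-0.3, -0.3, -1.4]
grip_width: 0.0266
```

>>> send_rows --steps '[[[0.8,0,0,0,0,0],[0.3,0,0,0,0,0],[0,0,0,0,0,0]]]'

```text
time: 2.67
position: [0.5789, 0.27, 0.0979]
tool_rot: [-0.0, 0.702, 0.004, 0.712]
ft_force: [0.0, -1.1, -1.5]
grip_width: 0.0196
```

```bash
python3 - <<'E'
from h import *
o=get_obs();print(o["position"],o["ft_force"],o["joint_velocities"].round(3),o["grip_width"])
E
```

```text
[0.57889174 0.26996861 0.09789416] [ 0.04700427 -1.09664757 -1.54807987] [-0.001 -0.001  0.003  0.002 -0.005  0.001] 0.019635535225594993
```

>>> send_rows --steps '[[[0,0.4,0,0,0,0],[0,0.4,-0.05,0,0,0],[0,0.4,-0.08,0,0,0]]]' --force 25

```text
time: 2.92
position: [0.5777, 0.2808, 0.0978]
tool_rot: [-0.0, 0.702, 0.003, 0.712]
ft_force: [-1.2, -2.3, 1.5]
grip_width: 0.0191
```

```bash
cat >> h.py <<'E'
C=np.array([.526,.2697])
def st(n=6,step=12,off=(.003,0),zt=.097):
    o=get_obs();p=o["position"];r=p[:2]-C-off;th=np.arctan2(r[1],r[0]);f=np.array(o["ft_force"])
    t=np.array([-np.sin(th),np.cos(th)]);e=np.array([np.cos(th),np.sin(th)])
    print("t %.2f th %.1f r %.1f z %.4f | Ft %.2f Fr %.2f Fz %.2f w %.4f"%(o["time"],np.degrees(th),1e3*np.linalg.norm(r),p[2],f[:2]@t,f[:2]@e,f[2],o["grip_width"]))
    M=R.from_quat(o["tool_rot"]).as_matrix();tl=R.from_matrix(M.T@np.array([[0,0,1],[0,1,0],[-1,0,0.]])).as_rotvec();print("tilt err units",(np.degrees(tl)/6).round(2))
    prev=p.copy()
    for k in range(1,n+1):
        a=th+np.radians(step)*k/3
        q=np.r_[C+off+.05*np.array([np.cos(a),np.sin(a)]),zt];D=M.T@(q-prev)*100;print("  ",round(np.degrees(a),1),D.round(2).tolist());prev=q
E
python3 -c "
from h import *
st()"
```

```text
t 2.92 th 12.9 r 50.0 z 0.0978 | Ft -1.99 Fr -1.67 Fz 1.49 w 0.0191
tilt err units [ 0.05  0.14 -0.04]
   16.9 [0.08, 0.34, -0.08]
   20.9 [-0.0, 0.33, -0.11]
   24.9 [-0.0, 0.32, -0.13]
   28.9 [-0.0, 0.31, -0.16]
   32.9 [-0.0, 0.3, -0.18]
   36.9 [-0.0, 0.29, -0.2]
```

>>> send_rows --steps '[[[0,0.35,-0.08,0,0,0],[0,0.34,-0.11,0,0,0],[0,0.32,-0.13,0,0,0]]]'

```text
time: 3.17
position: [0.5738, 0.2921, 0.0978]
tool_rot: [-0.001, 0.702, 0.003, 0.712]
ft_force: [-1.1, -2.2, 3.8]
grip_width: 0.0194
```

>>> send_rows --steps '[[[0,0.31,-0.17,0,0,0],[0,0.3,-0.19,0,0,0],[0,0.29,-0.21,0,0,0]]]'

```text
time: 3.42
position: [0.5673, 0.3021, 0.0978]
tool_rot: [-0.001, 0.702, 0.003, 0.712]
ft_force: [-0.9, -3.6, 4.1]
grip_width: 0.0193
```

```bash
python3 -c "
from h import *
st(9)"
```

```text
t 3.42 th 40.2 r 50.1 z 0.0978 | Ft -2.16 Fr -3.01 Fz 4.10 w 0.0193
tilt err units [ 0.06  0.12 -0.02]
   44.2 [0.08, 0.25, -0.24]
   48.2 [-0.0, 0.24, -0.25]
   52.2 [-0.0, 0.22, -0.27]
   56.2 [-0.0, 0.21, -0.28]
   60.2 [-0.0, 0.19, -0.3]
   64.2 [-0.0, 0.16, -0.31]
   68.2 [-0.0, 0.14, -0.32]
   72.2 [-0.0, 0.12, -0.33]
   76.2 [-0.0, 0.1, -0.34]
```

>>> send_rows --steps '[[[0,0.27,-0.24,0,0,0],[0,0.25,-0.26,0,0,0],[0,0.23,-0.27,0,0,0]]]'

```text
time: 3.67
position: [0.5589, 0.3101, 0.0978]
tool_rot: [-0.002, 0.702, 0.003, 0.712]
ft_force: [-0.8, -4.0, 3.3]
grip_width: 0.0191
```

>>> send_rows --steps '[[[0,0.21,-0.29,0,0,0],[0,0.19,-0.31,0,0,0],[0,0.16,-0.32,0,0,0]]]'

```text
time: 3.92
position: [0.5492, 0.3157, 0.0978]
tool_rot: [-0.002, 0.702, 0.003, 0.712]
ft_force: [0.0, -3.6, 3.8]
grip_width: 0.0195
```

>>> send_rows --steps '[[[0,0.14,-0.33,0,0,0],[0,0.12,-0.34,0,0,0],[0,0.1,-0.34,0,0,0]]]'

```text
time: 4.17
position: [0.5388, 0.319, 0.0978]
tool_rot: [-0.003, 0.701, 0.003, 0.713]
ft_force: [0.8, -4.1, 3.5]
grip_width: 0.0195
```

```bash
python3 -c "
from h import *
st(9)"
```

```text
t 4.17 th 78.8 r 50.3 z 0.0978 | Ft -1.54 Fr -3.89 Fz 3.48 w 0.0195
tilt err units [ 0.07  0.15 -0.  ]
   82.8 [0.08, 0.03, -0.35]
   86.8 [-0.01, 0.03, -0.35]
   90.8 [-0.01, 0.01, -0.35]
   94.8 [-0.01, -0.01, -0.35]
   98.8 [-0.01, -0.04, -0.35]
   102.8 [-0.01, -0.06, -0.34]
   106.8 [-0.01, -0.09, -0.34]
   110.8 [-0.01, -0.11, -0.33]
   114.8 [-0.01, -0.13, -0.32]
```

>>> send_rows --steps '[[[0.05,0.04,-0.36,0,0.05,0],[0,0.03,-0.36,0,0,0],[0,0.01,-0.36,0,0,0]]]'

```text
time: 4.42
position: [0.5287, 0.32, 0.0978]
tool_rot: [-0.002, 0.702, 0.003, 0.712]
ft_force: [1.5, -3.9, 2.8]
grip_width: 0.0191
```

>>> send_rows --steps '[[[0,-0.02,-0.36,0,0,0],[0,-0.05,-0.36,0,0,0],[0,-0.07,-0.35,0,0,0]]]'

```text
time: 4.67
position: [0.5186, 0.319, 0.0978]
tool_rot: [-0.002, 0.701, 0.003, 0.714]
ft_force: [1.0, -3.6, 1.8]
grip_width: 0.0195
```

>>> send_rows --steps '[[[0,-0.1,-0.35,0,0,0],[0,-0.12,-0.34,0,0,0],[0,-0.14,-0.33,0,0,0]]]'

```text
time: 4.92
position: [0.5088, 0.3158, 0.0979]
tool_rot: [-0.001, 0.699, 0.004, 0.715]
ft_force: [2.8, -2.8, 2.3]
grip_width: 0.0195
```

```bash
python3 -c "
from h import *
st(9)"
```

```text
t 4.92 th 113.7 r 50.3 z 0.0979 | Ft -1.48 Fr -3.73 Fz 2.29 w 0.0195
tilt err units [ 0.07  0.21 -0.04]
   117.7 [0.08, -0.18, -0.3]
   121.7 [-0.01, -0.17, -0.3]
   125.7 [-0.01, -0.19, -0.29]
   129.7 [-0.01, -0.21, -0.28]
   133.7 [-0.01, -0.23, -0.26]
   137.7 [-0.01, -0.25, -0.25]
   141.7 [-0.01, -0.26, -0.23]
   145.7 [-0.01, -0.28, -0.21]
   149.7 [-0.01, -0.29, -0.19]
```

>>> send_rows --steps '[[[0.03,-0.18,-0.32,0,0.1,0],[0,-0.19,-0.31,0,0.1,0],[0,-0.2,-0.3,0,0,0]]]'

```text
time: 5.17
position: [0.4998, 0.3108, 0.0978]
tool_rot: [-0.0, 0.706, 0.005, 0.708]
ft_force: [3.6, -1.3, 0.3]
grip_width: 0.0188
```

>>> send_rows --steps '[[[0,-0.22,-0.29,0,0.03,0],[0,-0.24,-0.27,0,0.03,0],[0,-0.26,-0.26,0,0,0]]]'

```text
time: 5.42
position: [0.492, 0.304, 0.0978]
tool_rot: [0.001, 0.708, 0.005, 0.706]
ft_force: [3.4, -2.0, 1.0]
grip_width: 0.0194
```

>>> send_rows --steps '[[[0,-0.27,-0.24,0,0,0],[0,-0.29,-0.22,0,0,0],[0,-0.3,-0.2,0,0,0]]]'

```text
time: 5.67
position: [0.4855, 0.2953, 0.0978]
tool_rot: [0.001, 0.707, 0.006, 0.707]
ft_force: [3.2, -0.1, 1.1]
grip_width: 0.0192
```

```bash
python3 -c "
from h import *
st(9)"
```

```text
t 5.67 th 149.6 r 50.4 z 0.0978 | Ft -1.54 Fr -2.81 Fz 1.08 w 0.0192
tilt err units [ 0.06 -0.   -0.1 ]
   153.6 [0.08, -0.33, -0.13]
   157.6 [-0.0, -0.32, -0.15]
   161.6 [-0.0, -0.33, -0.12]
   165.6 [-0.0, -0.33, -0.1]
   169.6 [-0.0, -0.34, -0.08]
   173.6 [-0.0, -0.34, -0.05]
   177.6 [-0.0, -0.35, -0.03]
   181.6 [-0.0, -0.35, -0.0]
   185.6 [-0.0, -0.35, 0.02]
```

>>> send_rows --steps '[[[0,-0.33,-0.15,0,0,-0.05],[0,-0.33,-0.15,0,0,0],[0,-0.34,-0.13,0,0,0]]]'

```text
time: 5.92
position: [0.481, 0.2851, 0.0978]
tool_rot: [0.0, 0.707, 0.004, 0.707]
ft_force: [3.2, 0.2, 0.3]
grip_width: 0.0194
```

>>> send_rows --steps '[[[0,-0.35,-0.1,0,0,0],[0,-0.35,-0.08,0,0,0],[0,-0.35,-0.06,0,0,0]]]'

```text
time: 6.17
position: [0.4798, 0.2798, 0.0979]
tool_rot: [0.008, 0.705, 0.006, 0.709]
ft_force: [1.7, 15.8, -3.3]
grip_width: 0.0194
```

```bash
python3 -c "
from h import *
st(12)"
```

```text
t 6.17 th 168.4 r 50.2 z 0.0979 | Ft -15.87 Fr 1.49 Fz -3.34 w 0.0194
tilt err units [-0.02  0.05 -0.19]
   172.4 [0.08, -0.35, -0.04]
   176.4 [-0.01, -0.35, -0.03]
   180.4 [-0.01, -0.35, -0.01]
   184.4 [-0.01, -0.35, 0.02]
   188.4 [-0.01, -0.35, 0.04]
   192.4 [-0.01, -0.34, 0.06]
   196.4 [-0.01, -0.34, 0.09]
   200.4 [-0.01, -0.33, 0.11]
   204.4 [-0.01, -0.32, 0.13]
   208.4 [-0.01, -0.31, 0.16]
   212.4 [-0.0, -0.3, 0.18]
   216.4 [-0.0, -0.29, 0.2]
```

```bash
python3 - <<'E'
from h import *
p,d=camera("wrist");cv2.imwrite("pics/w3.png",p[:,:,::-1])
p,d=camera("side");cv2.imwrite("pics/s3.png",cv2.resize(p[100:270,180:400,::-1],(776,600),interpolation=cv2.INTER_CUBIC))
st(1)
E
```

```text
t 6.27 th 168.6 r 50.3 z 0.0979 | Ft -11.48 Fr -0.27 Fz -2.67 w 0.0194
tilt err units [-0.01  0.05 -0.18]
   172.6 [0.08, -0.35, -0.03]
```

View pics/w3.png

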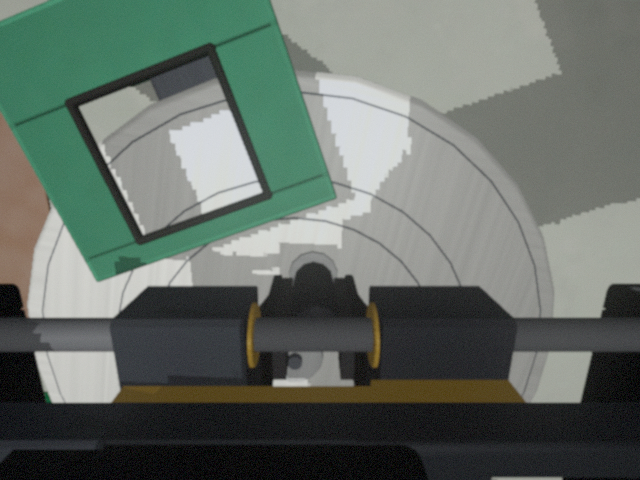

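View pics/s3.png

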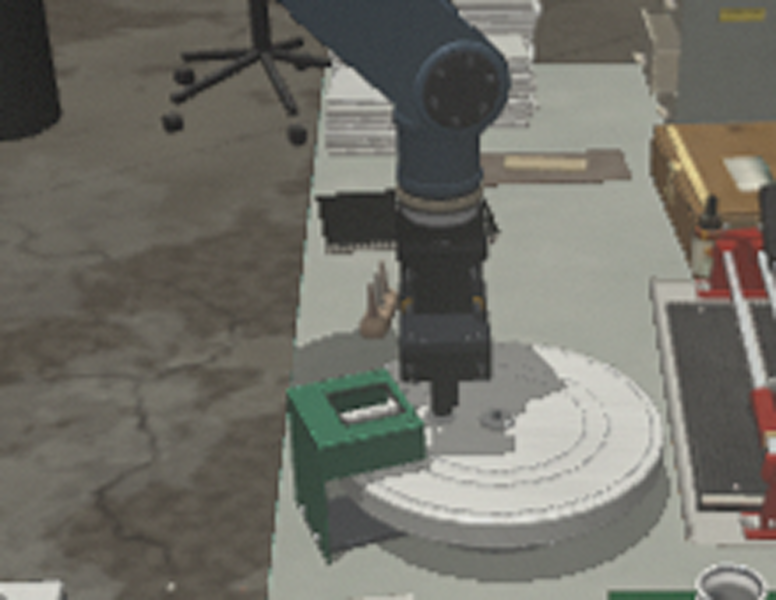

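>>> send_rows --steps '[[[0,-0.3,-0.04,0,0,-0.1],[0,-0.3,-0.04,0,0,0]]]'

```text
time: 6.43
position: [0.4797, 0.2796, 0.0979]
tool_rot: [0.009, 0.704, 0.005, 0.71]
ft_force: [2.9, 10.9, -1.9]
grip_width: 0.0194
```

```bash
python3 -c "
from h import *
st(1)"
```

```text
t 6.43 th 168.6 r 50.2 z 0.0979 | Ft -11.25 Fr -0.74 Fz -1.90 w 0.0194
tilt err units [-0.06  0.08 -0.19]
   172.6 [0.08, -0.35, -0.03]
```

>>> send_rows --steps '[[[0,-0.7,-0.06,0,0,-0.2]]]'

```text
time: 6.52
position: [0.4792, 0.2758, 0.0978]
tool_rot: [0.005, 0.704, -0.001, 0.711]
ft_force: [1.9, 12.2, 0.6]
grip_width: 0.0193
```

```bash
python3 -c "
from h import *
st(1);print(get_obs()['q'].round(3),get_obs()['joint_torque'].round(1),get_obs()['moment'].round(2))"
```

```text
t 6.52 th 173.1 r 50.1 z 0.0978 | Ft -12.36 Fr -0.43 Fz 0.64 w 0.0193
tilt err units [-0.09  0.09 -0.05]
   177.1 [0.08, -0.35, -0.01]
[ 0.319  0.607  1.731  0.003  0.793 -1.244] [ -4.6 -39.8  -8.   -1.8   1.4  -0.3] [ 2.15 -0.28  0.01]
```

>>> send_rows --steps '[[[0,-0.6,-0.02,0,0,-0.05]]]'

```text
time: 6.6
position: [0.4788, 0.2713, 0.0979]
tool_rot: [0.004, 0.703, -0.003, 0.711]
ft_force: [3.3, 3.4, -0.1]
grip_width: 0.0193
```

```bash
python3 -c "
from h import *
st(1)"
```

```text
t 6.60 th 178.1 r 50.2 z 0.0979 | Ft -3.54 Fr -3.15 Fz -0.13 w 0.0193
tilt err units [-0.09  0.1  -0.02]
   182.1 [0.08, -0.35, 0.02]
```

>>> send_rows --steps '[[[0,-0.6,0,0,0,-0.05]]]'

```text
time: 6.68
position: [0.4788, 0.267, 0.0978]
tool_rot: [0.004, 0.703, -0.004, 0.711]
ft_force: [3.6, 5.3, -2.3]
grip_width: 0.0193
```

```bash
python3 -c "
from h import *
st(1)"
```

```text
t 6.68 th -177.0 r 50.2 z 0.0978 | Ft -5.13 Fr -3.84 Fz -2.33 w 0.0193
tilt err units [-0.11  0.11 -0.  ]
   -173.0 [0.09, -0.35, 0.06]
```

>>> send_rows --steps '[[[0,-0.6,0.05,0,0,-0.05]]]'

```text
time: 6.77
position: [0.4794, 0.2616, 0.0979]
tool_rot: [0.003, 0.703, -0.005, 0.711]
ft_force: [3.5, 1.7, -1.0]
grip_width: 0.0191
```

```bash
python3 -c "
from h import *
st(1)"
```

```text
t 6.77 th -170.8 r 50.2 z 0.0979 | Ft -1.16 Fr -3.73 Fz -0.99 w 0.0191
tilt err units [-0.11  0.12  0.03]
   -166.8 [0.09, -0.34, 0.09]
```

>>> send_rows --steps '[[[0,-0.4,0.1,0,0,0],[0,0,0,0,0,0]]]'

```text
time: 6.93
position: [0.4805, 0.2567, 0.0978]
tool_rot: [0.003, 0.703, -0.005, 0.711]
ft_force: [4.4, -0.7, 0.0]
grip_width: 0.0192
```

```bash
python3 -c "
from h import *
st(6,-12)"
```

```text
t 6.93 th -165.0 r 50.2 z 0.0978 | Ft 1.84 Fr -4.07 Fz 0.00 w 0.0192
tilt err units [-0.11  0.12  0.03]
   -169.0 [0.08, 0.34, -0.07]
   -173.0 [-0.0, 0.34, -0.06]
   -177.0 [-0.0, 0.35, -0.03]
   -181.0 [-0.0, 0.35, -0.01]
   -185.0 [-0.0, 0.35, 0.01]
   -189.0 [-0.0, 0.35, 0.04]
```

>>> send_rows --steps '[[[0,0.4,-0.08,0,0.05,0]]]'

```text
time: 7.02
position: [0.4798, 0.2593, 0.0978]
tool_rot: [0.003, 0.705, -0.006, 0.709]
ft_force: [4.3, -0.5, -0.4]
grip_width: 0.0191
```

```bash
python3 -c "
from h import *
st(6,-12)"
```

```text
t 7.02 th -168.0 r 50.2 z 0.0978 | Ft 1.39 Fr -4.06 Fz -0.40 w 0.0191
tilt err units [-0.12  0.06  0.04]
   -172.0 [0.08, 0.35, -0.04]
   -176.0 [-0.0, 0.35, -0.04]
   -180.0 [-0.0, 0.35, -0.02]
   -184.0 [-0.0, 0.35, 0.01]
   -188.0 [-0.0, 0.35, 0.03]
   -192.0 [-0.0, 0.34, 0.06]
```

>>> send_rows --steps '[[[0,0.35,-0.05,0,0,0]]]'

```text
time: 7.1
position: [0.4793, 0.2621, 0.0978]
tool_rot: [0.003, 0.705, -0.007, 0.709]
ft_force: [3.5, -3.2, 1.6]
grip_width: 0.0193
```

>>> send_rows --steps '[[[0,0.35,-0.04,0,0,0]]]'

```text
time: 7.18
position: [0.479, 0.2641, 0.0978]
tool_rot: [0.001, 0.705, -0.007, 0.709]
ft_force: [4.2, -8.3, 1.8]
grip_width: 0.0195
```

>>> send_rows --steps '[[[0,0.35,-0.02,0,0,0]]]'

```text
time: 7.27
position: [0.4789, 0.2651, 0.0978]
tool_rot: [-0.002, 0.706, -0.008, 0.709]
ft_force: [5.1, -13.1, 2.9]
grip_width: 0.0192
```

>>> send_rows --steps '[[[0,0.35,0,0,0,0]]]'

```text
time: 7.35
position: [0.4788, 0.2653, 0.0977]
tool_rot: [-0.006, 0.706, -0.009, 0.708]
ft_force: [5.1, -14.4, 2.7]
grip_width: 0.0191
```

```bash
python3 -c "
from h import *
st(3,-12)"
```

```text
t 7.35 th -175.0 r 50.4 z 0.0977 | Ft 14.80 Fr -3.83 Fz 2.68 w 0.0191
tilt err units [-0.05  0.03  0.2 ]
   -179.0 [0.07, 0.35, 0.02]
   -183.0 [-0.01, 0.35, 0.0]
   -187.0 [-0.01, 0.35, 0.03]
```

>>> send_rows --steps '[[[0,0.75,0,0,0,0.15]]]'

```text
time: 7.43
position: [0.4786, 0.2692, 0.0977]
tool_rot: [-0.004, 0.707, -0.005, 0.708]
ft_force: [4.3, -10.6, 5.8]
grip_width: 0.0191
```

```bash
python3 -c "
from h import *
st(3,-12)"
```

```text
t 7.43 th -179.4 r 50.4 z 0.0977 | Ft 10.64 Fr -4.22 Fz 5.82 w 0.0191
tilt err units [-0.02  0.02  0.13]
   -183.4 [0.06, 0.35, 0.05]
   -187.4 [-0.0, 0.35, 0.03]
   -191.4 [-0.0, 0.34, 0.06]
```

>>> send_rows --steps '[[[0,0.42,0,0,0,0.05]]]'

```text
time: 7.52
position: [0.4787, 0.2724, 0.0978]
tool_rot: [-0.003, 0.707, -0.004, 0.708]
ft_force: [4.0, -0.4, 0.8]
grip_width: 0.0195
```

```bash
python3 -c "
from h import *
st(1,-12)"
```

```text
t 7.52 th 177.0 r 50.4 z 0.0978 | Ft 0.17 Fr -4.00 Fz 0.77 w 0.0195
tilt err units [-0.02  0.01  0.09]
   173.0 [0.07, 0.35, 0.07]
```

>>> send_rows --steps '[[[0,0,0,0,0,0]]]'

```text
time: 7.6
position: [0.4787, 0.2728, 0.0978]
tool_rot: [-0.002, 0.707, -0.004, 0.708]
ft_force: [1.7, 2.2, -1.2]
grip_width: 0.0194
```

```bash
python3 -c "
from h import *
st(1,-12)"
```

```text
t 7.60 th 176.5 r 50.4 z 0.0978 | Ft -2.35 Fr -1.61 Fz -1.20 w 0.0194
tilt err units [-0.03  0.01  0.08]
   172.5 [0.08, 0.35, 0.07]
```

>>> send_rows --steps '[[[0,0,0,0,0,0],[0,0,0,0,0,0],[0,0,0,0,0,0],[0,0,0,0,0,0]]]'

```text
time: 7.93
position: [0.4787, 0.2729, 0.0978]
tool_rot: [-0.003, 0.707, -0.004, 0.708]
ft_force: [2.5, -1.3, 1.5]
grip_width: 0.0195
```

```bash
python3 -c "
from h import *
st(1,-12)"
```

```text
t 7.93 th 176.4 r 50.4 z 0.0978 | Ft 1.12 Fr -2.58 Fz 1.47 w 0.0195
tilt err units [-0.01  0.02  0.09]
   172.4 [0.07, 0.35, 0.07]
```

>>> send_rows --steps '[[[0,0.25,0,0,0,0]]]'

```text
time: 8.02
position: [0.4787, 0.2733, 0.0977]
tool_rot: [-0.005, 0.707, -0.004, 0.707]
ft_force: [5.7, -14.1, 3.3]
grip_width: 0.0195
```

>>> send_rows --steps '[[[0,0.15,0,0,0,0]]]'

```text
time: 8.1
position: [0.4787, 0.2731, 0.0978]
tool_rot: [-0.007, 0.707, -0.005, 0.707]
ft_force: [4.0, -5.8, 2.3]
grip_width: 0.0193
```

>>> send_rows --steps '[[[0,-0.25,0,0,0,0]]]'

```text
time: 8.18
position: [0.4788, 0.2722, 0.0978]
tool_rot: [-0.005, 0.707, -0.005, 0.707]
ft_force: [1.0, 10.8, -2.4]
grip_width: 0.0189
```

>>> send_rows --steps '[[[0,-0.25,0,0,0,0]]]'

```text
time: 8.27
position: [0.4787, 0.272, 0.0978]
tool_rot: [-0.003, 0.707, -0.004, 0.708]
ft_force: [3.0, 9.0, -2.3]
grip_width: 0.019
```

```bash
python3 -c "
from h import *
st(1,-12)"
```

```text
t 8.27 th 177.4 r 50.3 z 0.0978 | Ft -9.16 Fr -2.54 Fz -2.27 w 0.0190
tilt err units [-0.02  0.02  0.09]
   173.4 [0.08, 0.35, 0.06]
```

>>> send_rows --steps '[[[0,0.03,0,0,0,0],[0,0,0,0,0,0],[0,0,0,0,0,0]]]'

```text
time: 8.52
position: [0.4787, 0.2721, 0.0978]
tool_rot: [-0.004, 0.706, -0.004, 0.708]
ft_force: [3.6, -0.8, 1.6]
grip_width: 0.0194
```

>>> send_rows --steps '[[[0,0,0,0,0,0],[0,0,0,0,0,0],[0,0,0,0,0,0],[0,0,0,0,0,0]]]' --gripper 0.6

```text
time: 8.85
position: [0.4712, 0.271, 0.0959]
tool_rot: [-0.004, 0.712, -0.005, 0.702]
ft_force: [-0.3, -0.0, 0.8]
grip_width: 0.0332
```

>>> send_rows --steps '[[[-0.8,0,0,0,0,0],[-2,0,0,0,0,0],[-3.5,0,0,0,0,0],[-3.5,0,0,0,0,0],[-3.5,0,0,0,0,0],[0,0,0,0,0,0]]]'

```text
time: 9.35
position: [0.4668, 0.272, 0.2321]
tool_rot: [-0.006, 0.719, -0.007, 0.695]
ft_force: [0.5, -0.1, 0.7]
grip_width: 0.0345
```

```bash
python3 - <<'E'
from h import *
import pickle
st(1,-12)
o=get_obs();p,d=camera("wrist");o2=get_obs();print(o["position"],o2["position"])
pickle.dump((o,p,d),open("pics/w4.pkl","wb"));cv2.imwrite("pics/w4.png",p[:,:,::-1])
E
```

```text
t 9.35 th 177.9 r 62.2 z 0.2321 | Ft 0.11 Fr -0.53 Fz 0.74 w 0.0345
tilt err units [-0.   -0.32  0.18]
   173.9 [13.45, 0.55, 1.7]
[0.46680868 0.27203063 0.23206956] [0.46514145 0.27144463 0.22953213]
```

View pics/w4.png

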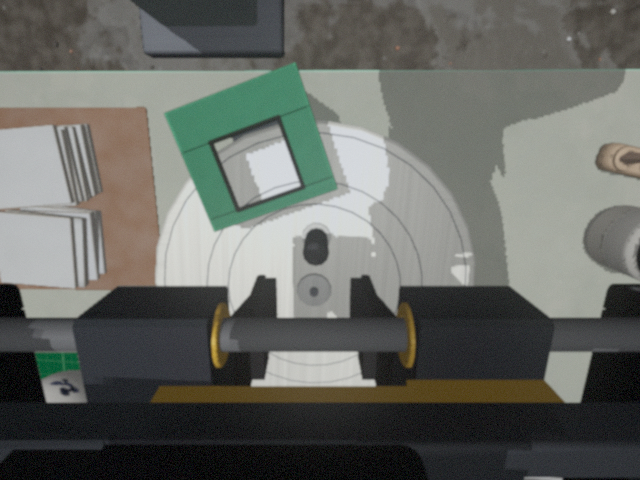

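```bash
python3 - <<'E'
from h import *
import pickle
o,p,d=pickle.load(open("pics/w4.pkl","rb"))
P=cloud("wrist",d,o)
q=P[(P[...,2]>.127)&(P[...,2]<.14)&(np.abs(P[...,0]-.475)<.03)&(np.abs(P[...,1]-.27)<.03)&(d>0)];print("knob",q.mean(0).round(4),len(q))
cap=ray("wrist",314,291,.085,o);print("cap",cap)
hs=cv2.cvtColor(p,cv2.COLOR_RGB2HSV);m=((hs[...,0]>60)&(hs[...,0]<90)&(hs[...,1]>90)).astype(np.uint8);m[240:]=0
m=cv2.medianBlur(m,3)
cs,hi=cv2.findContours(m,cv2.RETR_CCOMP,cv2.CHAIN_APPROX_NONE)
for k,c in enumerate(cs):
    if cv2.contourArea(c)>500:
        b=cv2.boxPoints(cv2.minAreaRect(c));ap=cv2.approxPolyDP(c,8,True)[:,0]
        W=np.array([ray("wrist",*x,.124,o)[:2] for x in ap]);print("hole" if hi[0][k][3]>=0 else "outer",ap.tolist());print(W.round(4).tolist(),"mean",W.mean(0))
cv2.imwrite("pics/w4h.png",cv2.resize(p[55:240,155:345,::-1],(616,600),interpolation=cv2.INTER_CUBIC))
E
```

```text
knob [0.4754 0.2712 0.1314] 514
cap [0.52491572 0.2697503  0.085     ]
outer [[294, 63], [166, 113], [215, 229], [334, 187]]
[[0.3436, 0.2568], [0.3756, 0.1661], [0.4593, 0.1953], [0.4275, 0.285]] mean [0.40150849 0.22582613]
hole [[278, 114], [307, 186], [236, 213], [208, 141]]
[[0.3765, 0.2451], [0.4268, 0.2652], [0.447, 0.2119], [0.3948, 0.1945]] mean [0.41126067 0.22921217]
```

View pics/w4h.png

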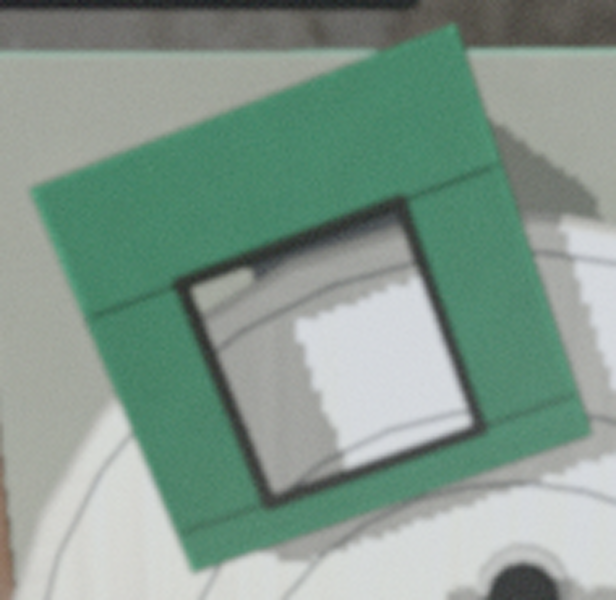

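```bash
python3 -c "
from h import *
plan([.465,-.286,.26],90)"
```

```text
pos [0.4651 0.2714 0.2295] yang 90.0 n 16
[-0.12, -3.49, -0.01, -0.0, -0.02, 0.01]
[-0.13, -3.49, -0.01, -0.0, -0.02, 0.01]
[-0.13, -3.49, -0.0, -0.0, -0.02, 0.01]
[-0.13, -3.49, -0.0, -0.0, -0.02, 0.01]
[-0.14, -3.49, -0.0, -0.0, -0.02, 0.01]
[-0.14, -3.49, -0.0, -0.0, -0.02, 0.01]
[-0.15, -3.49, -0.0, -0.0, -0.02, 0.01]
[-0.15, -3.49, -0.0, -0.0, -0.02, 0.01]
[-0.16, -3.49, -0.0, -0.0, -0.02, 0.01]
[-0.16, -3.49, -0.0, -0.0, -0.02, 0.01]
[-0.16, -3.49, -0.0, -0.0, -0.02, 0.01]
[-0.17, -3.49, -0.0, -0.0, -0.02, 0.01]
[-0.17, -3.48, -0.0, -0.0, -0.02, 0.01]
[-0.18, -3.48, -0.0, -0.0, -0.02, 0.01]
[-0.18, -3.48, -0.0, -0.0, -0.02, 0.01]
[-0.19, -3.48, -0.0, -0.0, -0.02, 0.01]
```

>>> send_rows --steps '[[[-0.3,-2.5,0,0,-0.02,0],[-0.2,-3.5,0,0,-0.02,0],[-0.2,-3.5,0,0,-0.02,0],[-0.2,-3.5,0,0,-0.02,0],[-0.2,-3.5,0,0,-0.02,0],[-0.2,-3.5,0,0,-0.02,0],[-0.2,-3.5,0,0,-0.02,0],[-0.2,-3.5,0,0,-0.02,0]]]' --gripper 0.4

```text
time: 10.07
position: [0.4573, -0.0006, 0.2465]
tool_rot: [-0.01, 0.72, -0.0, 0.694]
ft_force: [0.9, 0.5, 0.4]
grip_width: 0.0523
```

```bash
python3 -c "
from h import *
plan([.465,-.286,.26],90)"
```

```text
pos [ 0.4573 -0.0006  0.2465] yang 90.85 n 8
[-0.12, -3.57, 0.04, 0.02, -0.04, 0.02]
[-0.12, -3.57, 0.05, 0.02, -0.04, 0.02]
[-0.13, -3.57, 0.05, 0.02, -0.04, 0.02]
[-0.14, -3.57, 0.06, 0.02, -0.04, 0.02]
[-0.14, -3.57, 0.07, 0.02, -0.04, 0.02]
[-0.15, -3.57, 0.07, 0.02, -0.04, 0.02]
[-0.16, -3.57, 0.08, 0.02, -0.04, 0.02]
[-0.16, -3.57, 0.09, 0.02, -0.04, 0.02]
```

>>> send_rows --steps '[[[-0.1,-3.5,0.1,0.02,-0.05,0.02],[-0.1,-3.5,0.1,0.02,-0.05,0.02],[-0.1,-3.5,0.1,0.02,-0.05,0.02],[-0.15,-3.5,0.1,0.02,-0.05,0.02],[-0.15,-3.5,0.1,0.02,-0.05,0.02],[-0.15,-3.5,0.1,0.02,-0.05,0.02],[-0.2,-3.5,0.1,0.02,-0.05,0.02],[-0.2,-2.5,0.1,0,-0.05,0.02]]]'

```text
time: 10.73
position: [0.4563, -0.2795, 0.2505]
tool_rot: [0.007, 0.712, 0.005, 0.702]
ft_force: [-0.5, -0.5, 0.3]
grip_width: 0.0524
```

>>> send_rows --steps '[[[0,-0.2,0,0,0,0],[0,0,0,0,0,0],[0,0,0,0,0,0]]]'

```text
time: 10.98
position: [0.4539, -0.2858, 0.2473]
tool_rot: [0.011, 0.713, 0.003, 0.701]
ft_force: [-0.9, -0.2, -0.4]
grip_width: 0.0522
```

```bash
python3 - <<'E'
from h import *
import pickle
o=get_obs();p,d=camera("wrist");o2=get_obs();print(o["position"],o2["position"])
pickle.dump((o,p,d),open("pics/w5.pkl","wb"));cv2.imwrite("pics/w5.png",p[:,:,::-1])
plan([.433,-.286,.2],90)
E
```

```text
[ 0.45392369 -0.28579628  0.24729256] [ 0.45374848 -0.28502301  0.24714031]
pos [ 0.4537 -0.285   0.2471] yang 89.39 n 2
[2.37, -0.11, -0.99, -0.05, -0.09, -0.1]
[2.37, -0.08, -1.02, -0.05, -0.09, -0.1]
```

View pics/w5.png

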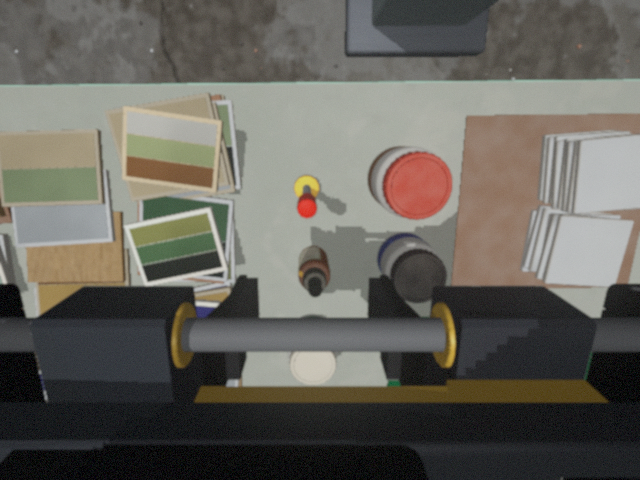

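Marker stand: brass foot at (307,187), red handle top at (307,207); brown jar (412,183), dropper (314,272).

```bash
python3 - <<'E'
from h import *
import pickle
o,p,d=pickle.load(open("pics/w5.pkl","rb"))
hs=cv2.cvtColor(p,cv2.COLOR_RGB2HSV)
P=cloud("wrist",d,o)
ym=(hs[...,0]>18)&(hs[...,0]<36)&(hs[...,1]>150);ym[:,:290]=0;ym[:,325:]=0;ym[:170]=0;ym[210:]=0
v,u=np.nonzero(ym);print("foot",u.mean(),v.mean(),u.min(),u.max(),v.min(),v.max(),ray("wrist",(u.min()+u.max())/2,v.min()+(u.max()-u.min())/2,.012,o))
rm=((hs[...,0]<8)|(hs[...,0]>172))&(hs[...,1]>170);rm[:,:290]=0;rm[:,325:]=0;rm[:185]=0;rm[230:]=0
v,u=np.nonzero(rm);print("red",u.mean(),v.mean(),u.min(),u.max(),v.min(),v.max(),ray("wrist",u.mean(),v.max()-9,.135,o));q=P[rm];print(np.median(q,0))
print(P[275,314],P[285,316])
E
```

```text
foot 308.3333333333333 187.11363636363637 296 317 177 196 [ 0.43250705 -0.28812282  0.012     ]
red 306.50735294117646 207.0183823529412 298 315 196 216 [ 0.43181633 -0.28860181  0.135     ]
[ 0.43204599 -0.2886044   0.13379996]
[ 0.50819664 -0.28248338  0.07714389] [ 0.51144515 -0.28109975  0.09444915]
```

>>> send_rows --steps '[[[1.5,-0.1,-0.8,-0.05,-0.1,-0.1],[1.5,-0.1,-0.8,-0.05,-0.05,-0.1],[1.5,-0.1,-0.6,0,-0.05,0],[0,0,0,0,0,0]]]'

```text
time: 11.37
position: [0.4309, -0.2799, 0.201]
tool_rot: [-0.002, 0.706, 0.004, 0.708]
ft_force: [-0.3, -0.0, 0.3]
grip_width: 0.0522
```

```bash
python3 -c "
from h import *
plan([.4322,-.2884,.15],90,3)"
```

```text
pos [ 0.4309 -0.2799  0.201 ] yang 90.48 n 3
[1.7, -0.29, 0.03, 0.03, 0.01, -0.01]
[1.7, -0.29, 0.04, 0.03, 0.01, -0.01]
[1.7, -0.29, 0.04, 0.03, 0.01, -0.01]
```

>>> send_rows --steps '[[[1.7,-0.35,0.04,0.03,0,0],[1.7,-0.35,0.04,0.03,0,0],[1.6,-0.3,0.04,0,0,0],[0,0,0,0,0,0]]]'

```text
time: 11.7
position: [0.4342, -0.2838, 0.1519]
tool_rot: [-0.002, 0.706, 0.004, 0.708]
ft_force: [-0.4, 0.6, -0.5]
grip_width: 0.052
```

```bash
python3 -c "
from h import *
p,d=camera('wrist');cv2.imwrite('pics/w6.png',p[:,:,::-1])
plan([.4322,-.2884,.098],90,3)"
```

```text
pos [ 0.4347 -0.284   0.1532] yang 90.5 n 3
[1.84, -0.15, -0.1, 0.03, 0.02, -0.01]
[1.84, -0.15, -0.09, 0.03, 0.02, -0.01]
[1.84, -0.15, -0.09, 0.03, 0.02, -0.01]
```

View pics/w6.png

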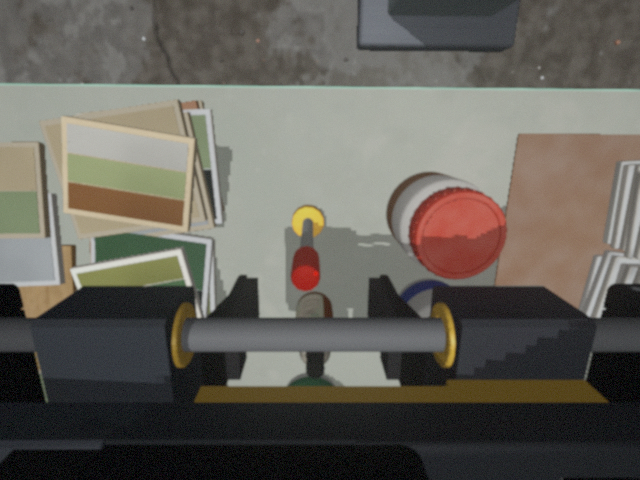

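>>> send_rows --steps '[[[1.9,-0.2,-0.1,0.03,0,0],[1.9,-0.2,-0.1,0.03,0,0],[1.6,-0.15,-0.05,0,0,0],[0,0,0,0,0,0],[0,0,0,0,0,0]]]'

```text
time: 12.17
position: [0.4382, -0.2888, 0.1049]
tool_rot: [-0.004, 0.702, 0.001, 0.712]
ft_force: [-0.0, 0.6, 0.6]
grip_width: 0.0522
```

```bash
python3 -c "
from h import *
o=get_obs();p,d=camera('wrist');cv2.imwrite('pics/w7.png',p[:,:,::-1])
plan([.4322,-.2884,.098],90,1);print(get_obs()['joint_velocities'].round(3))"
```

```text
pos [ 0.4382 -0.2888  0.105 ] yang 90.45 n 1
[0.69, 0.05, -0.61, 0.07, 0.13, 0.04]
[-0.004 -0.01   0.003 -0.003 -0.006 -0.004]
```

View pics/w7.png

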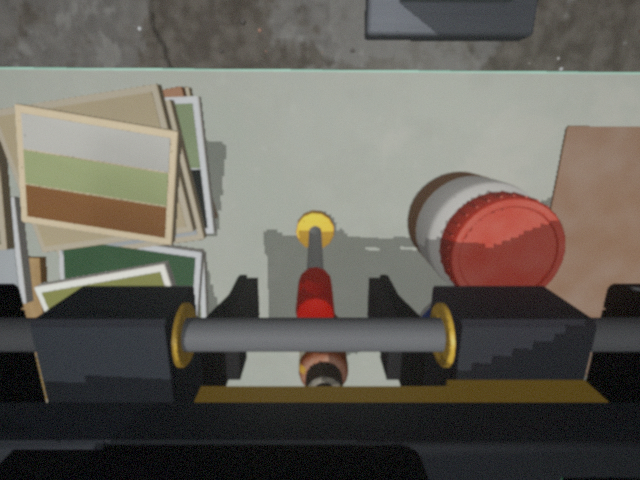

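>>> send_rows --steps '[[[0.7,0.03,-0.6,0.07,0.15,0.04],[0.2,0,-0.1,0,0,0],[0,0,0,0,0,0]]]'

```text
time: 12.47
position: [0.4326, -0.2893, 0.0989]
tool_rot: [-0.002, 0.707, -0.001, 0.707]
ft_force: [0.5, 0.9, -0.0]
grip_width: 0.0521
```

```bash
python3 -c "
from h import *
plan([.4322,-.2884,.098],90,1);print(get_obs()['joint_velocities'].round(3))"
```

```text
pos [ 0.4326 -0.2893  0.0989] yang 90.07 n 1
[0.09, 0.09, -0.04, 0.01, 0.01, 0.04]
[ 0.003 -0.008 -0.001 -0.007  0.015  0.009]
```

Well placed; close on the handle.

>>> send_rows --steps '[[[0,0,0,0,0,0],[0,0,0,0,0,0],[0,0,0,0,0,0],[0,0,0,0,0,0],[0,0,0,0,0,0],[0,0,0,0,0,0],[0,0,0,0,0,0],[0,0,0,0,0,0]]]' --gripper 1 --force 25

```text
time: 13.13
position: [0.433, -0.2899, 0.1003]
tool_rot: [-0.002, 0.706, -0.002, 0.708]
ft_force: [0.1, 0.2, -0.4]
grip_width: 0.0153
```

```bash
python3 -c "
from h import *
p,d=camera('wrist');cv2.imwrite('pics/w8.png',p[:,:,::-1])
plan([.4322,-.2884,.098],90,1);print(get_obs()['ft_force'].round(2),get_obs()['grip_width'],get_obs()['tool_rot'])"
```

```text
pos [ 0.433  -0.2899  0.1003] yang 90.03 n 1
[0.23, 0.15, -0.08, 0.01, 0.02, 0.06]
[-0.15 -1.07 -1.22] 0.01543702882733733 [-0.00239071  0.70635648 -0.00197764  0.70784949]
```

View pics/w8.png

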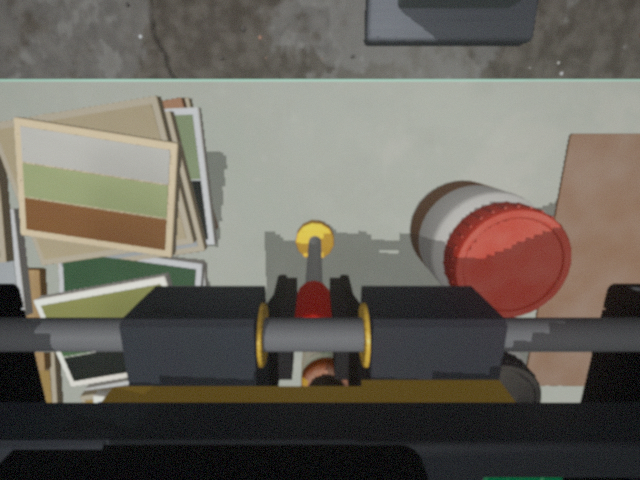

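>>> send_rows --steps '[[[-1,0,0,0,0,0],[-2,0,0,0,0,0],[-3,0,0,0,0,0],[-3,0,0,0,0,0],[-3,0,0,0,0,0],[-3,0,0,0,0,0],[-2,0,0,0,0,0],[-1,0,0,0,0,0]]]'

```text
time: 13.85
position: [0.4294, -0.2856, 0.2874]
tool_rot: [0.001, 0.71, 0.002, 0.704]
ft_force: [0.2, -0.2, -1.2]
grip_width: 0.015
```

```bash
python3 -c "
from h import *
p,d=camera('wrist');cv2.imwrite('pics/w9.png',p[:,:,::-1])
plan([.433,.2,.30],90);print(get_obs()['ft_force'].round(2),get_obs()['grip_width'],get_obs()['tool_rot'])"
```

```text
pos [ 0.4303 -0.2864  0.2891] yang 90.02 n 14
[-0.07, 3.47, 0.02, 0.0, -0.0, -0.0]
[-0.07, 3.47, 0.02, 0.0, -0.0, -0.0]
[-0.07, 3.47, 0.02, 0.0, -0.0, -0.0]
[-0.07, 3.47, 0.02, 0.0, -0.0, -0.0]
[-0.07, 3.47, 0.02, 0.0, -0.0, -0.0]
[-0.08, 3.47, 0.02, 0.0, -0.0, -0.0]
[-0.08, 3.47, 0.02, 0.0, -0.0, -0.0]
[-0.08, 3.47, 0.02, 0.0, -0.0, -0.0]
[-0.08, 3.47, 0.02, 0.0, -0.0, -0.0]
[-0.08, 3.47, 0.02, 0.0, -0.0, -0.0]
[-0.08, 3.47, 0.02, 0.0, -0.0, -0.0]
[-0.08, 3.47, 0.02, 0.0, -0.0, -0.0]
[-0.08, 3.47, 0.02, 0.0, -0.0, -0.0]
[-0.08, 3.47, 0.02, 0.0, -0.0, -0.0]
[1.25 0.06 0.59] 0.015349277759103662 [3.18772173e-04 7.08911502e-01 5.91406213e-04 7.05297122e-01]
```

View pics/w9.png

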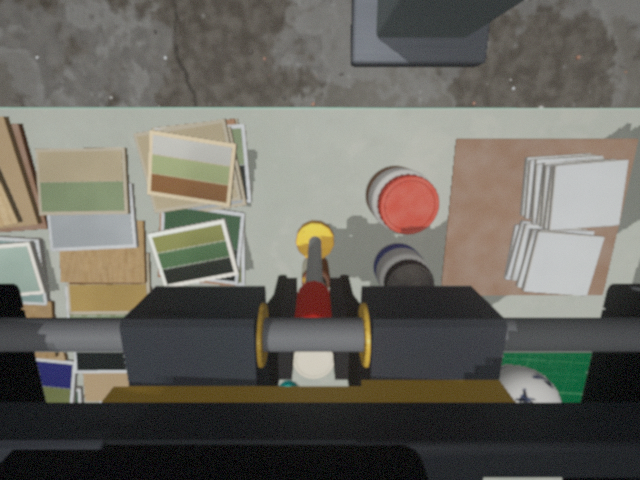

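>>> send_rows --steps '[[[0,1.5,0,0,0,0],[-0.1,2.5,0,0,0,0],[-0.1,3.3,0,0,0,0],[-0.1,3.5,0,0,0,0],[-0.1,3.5,0,0,0,0],[-0.1,3.5,0,0,0,0],[-0.1,3.5,0,0,0,0],[-0.1,3.5,0,0,0,0]]]'

```text
time: 14.57
position: [0.4244, -0.028, 0.2915]
tool_rot: [0.007, 0.712, -0.003, 0.702]
ft_force: [0.4, -0.3, -1.0]
grip_width: 0.0152
```

```bash
python3 -c "
from h import *
plan([.414,.228,.29],90)"
```

```text
pos [ 0.4244 -0.028   0.2915] yang 89.25 n 8
[0.04, 3.2, -0.17, -0.02, -0.02, -0.01]
[0.04, 3.2, -0.17, -0.02, -0.02, -0.01]
[0.03, 3.2, -0.16, -0.02, -0.02, -0.01]
[0.03, 3.2, -0.16, -0.02, -0.02, -0.01]
[0.03, 3.2, -0.15, -0.02, -0.02, -0.01]
[0.03, 3.2, -0.15, -0.02, -0.02, -0.01]
[0.02, 3.2, -0.14, -0.02, -0.02, -0.01]
[0.02, 3.2, -0.14, -0.02, -0.02, -0.01]
```

>>> send_rows --steps '[[[0,3.4,-0.1,-0.02,-0.02,0],[0,3.4,-0.1,-0.02,-0.02,0],[0,3.4,-0.1,-0.02,-0.02,0],[0,3.4,-0.1,-0.02,-0.02,0],[0,3.2,-0.1,-0.02,-0.02,0],[0,3,-0.1,-0.02,-0.02,0],[0,2,-0.1,-0.02,-0.02,0],[0,1,-0.1,0,0,0]]]'

```text
time: 15.23
position: [0.3987, 0.2207, 0.2853]
tool_rot: [0.001, 0.715, 0.007, 0.699]
ft_force: [-0.2, 0.0, -0.9]
grip_width: 0.0152
```

>>> send_rows --steps '[[[0,0,0,0,0,0],[0,0,0,0,0,0],[0,0,0,0,0,0]]]'

```text
time: 15.48
position: [0.393, 0.2231, 0.2825]
tool_rot: [-0.002, 0.718, 0.008, 0.696]
ft_force: [0.6, -0.1, -1.2]
grip_width: 0.0149
```

```bash
python3 -c "
from h import *
import pickle
o=get_obs();p,d=camera('wrist');cv2.imwrite('pics/w10.png',p[:,:,::-1]);pickle.dump((o,p,d),open('pics/w10.pkl','wb'))
p,d=camera('side');cv2.imwrite('pics/s10.png',p[:,:,::-1])
plan([.411,.2294,.29],90);print(get_obs()['ft_force'].round(2),get_obs()['grip_width'],get_obs()['joint_velocities'].round(3))"
```

```text
pos [0.3935 0.2226 0.2827] yang 90.76 n 1
[-0.78, 0.66, 1.74, 0.13, -0.3, -0.09]
[ 0.22  0.3  -2.19] 0.01531125539946695 [-0.012 -0.002 -0.015 -0.001 -0.004  0.001]
```

View pics/w10.png

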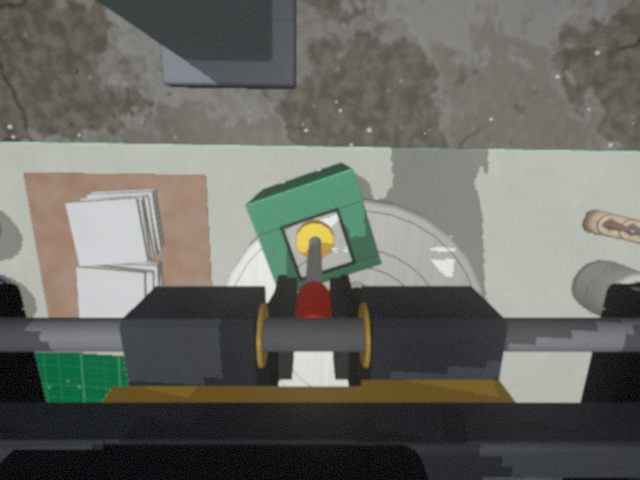

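View pics/s10.png

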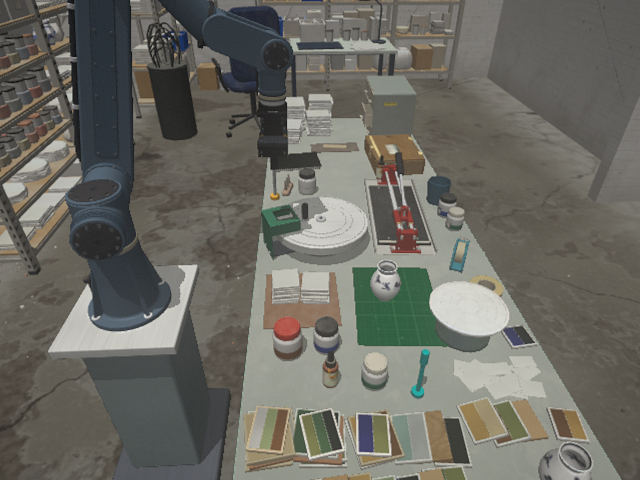

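```bash
cat >> h.py <<'E'
def foot(p):
    hs=cv2.cvtColor(p,cv2.COLOR_RGB2HSV);m=((hs[...,0]>18)&(hs[...,0]<36)&(hs[...,1]>150)).astype(np.uint8);m[:,:285]=0;m[:,345:]=0;m[:205]=0;m[275:]=0
    c=max(cv2.findContours(m,0,1)[0],key=cv2.contourArea);x,y,w,h=cv2.boundingRect(c)
    T=np.array(camera_params("wrist")["T_tool_cam"]);K=np.array(camera_params("wrist")["intrinsics"])
    u,v=x+(w-1)/2,y+(w-1)*.48
    dd=T[:3,:3]@np.linalg.inv(K)@np.array([u,v,1]);q=T[:3,3]+dd*(.088-T[0,3])/dd[0];print("foot px",x,y,w,h,"in tool",q.round(4));return q
E
python3 - <<'E'
from h import *
for n in("w8","w9","w10"): foot(cv2.imread(f"pics/{n}.png")[:,:,::-1])
plan([.4115,.2294,.27],90,3)
E
```

```text
foot px 297 222 36 35 in tool [ 0.088   0.0006 -0.0022]
foot px 297 222 36 36 in tool [ 0.088   0.0006 -0.0022]
foot px 297 222 36 34 in tool [ 0.088   0.0006 -0.0022]
pos [0.3935 0.2226 0.2827] yang 90.76 n 3
[0.41, 0.21, 0.62, 0.04, -0.1, -0.03]
[0.41, 0.22, 0.61, 0.04, -0.1, -0.03]
[0.42, 0.22, 0.61, 0.04, -0.1, -0.03]
```

>>> send_rows --steps '[[[0.4,0.25,0.7,0.04,-0.1,-0.03],[0.4,0.25,0.7,0.04,-0.1,-0.03],[0.4,0.22,0.7,0.04,-0.1,-0.03],[0.5,0,0.2,0,0,0],[0,0,0,0,0,0]]]'

```text
time: 16.0
position: [0.4202, 0.2278, 0.2637]
tool_rot: [0.002, 0.705, -0.003, 0.709]
ft_force: [-1.2, 0.2, -1.4]
grip_width: 0.0155
```

```bash
cat >> h.py <<'E'
def look(n):
    o=get_obs();p,d=camera('wrist');cv2.imwrite(f'pics/{n}.png',p[:,:,::-1])
    q=foot(p);M=R.from_quat(o["tool_rot"]).as_matrix();print("foot world",(o["position"]+M@q).round(4))
    print('ft',o['ft_force'].round(2),'w',o['grip_width'],'jv',np.abs(o['joint_velocities']).max().round(3))
    return o,p
E
python3 -c "
from h import *
o,p=look('w11')
plan([.413,.2288,.24],90,3)"
```

```text
foot px 297 223 36 33 in tool [ 0.088   0.0006 -0.0015]
foot world [0.4191 0.2283 0.1757]
ft [-1.18  0.19 -1.43] w 0.01550484086335463 jv 0.017
pos [0.4203 0.2279 0.2641] yang 89.62 n 3
[0.8, 0.03, -0.25, -0.02, 0.02, 0.0]
[0.8, 0.03, -0.25, -0.02, 0.02, 0.0]
[0.8, 0.03, -0.24, -0.02, 0.02, 0.0]
```

View pics/w11.png

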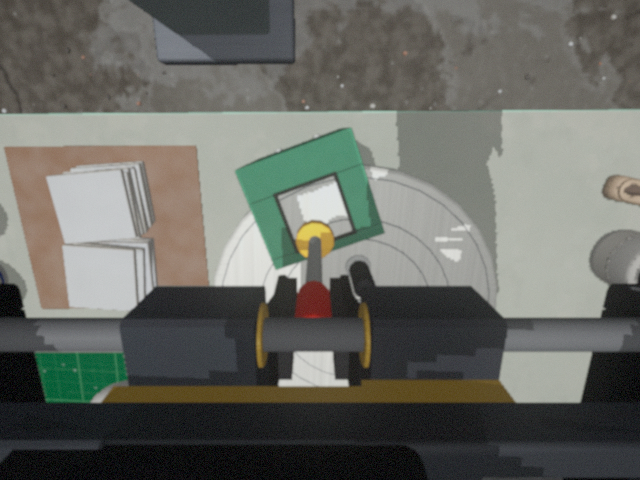

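>>> send_rows --steps '[[[0.5,0.05,-0.4,-0.02,0,0],[0.3,0.03,-0.2,-0.02,0,0],[0.2,0,-0.1,0,0,0],[0,0,0,0,0,0]]]'

```text
time: 16.38
position: [0.4122, 0.2285, 0.2526]
tool_rot: [0.0, 0.706, -0.002, 0.708]
ft_force: [-0.7, 0.7, -1.2]
grip_width: 0.0152
```

```bash
python3 -c "
from h import *
o,p=look('w12')
plan([.413,.2288,.24],90,1)
c=[ [.5265-0.0,.2697]]
print('port px',proj('wrist',[.4112,.2294,.124],o))
for x in (-.026,.026):
  for y in (-.026,.026):
    e=np.array([-.943,-.333]);f=np.array([.333,-.943]);w=np.array([.4112,.2294])+x*e+y*f;print(proj('wrist',[*w,.124],o).round(1))
cv2.imwrite('pics/w12c.png',cv2.resize(p[100:290,220:420,::-1],(632,600),interpolation=cv2.INTER_CUBIC))
"
```

```text
foot px 297 222 36 34 in tool [ 0.088   0.0006 -0.0023]
foot world [0.4102 0.2289 0.1646]
ft [-0.68  0.67 -1.22] w 0.015156321065368603 jv 0.005
pos [0.4124 0.2285 0.2528] yang 89.86 n 1
[1.28, 0.03, 0.06, -0.02, 0.04, 0.02]
port px [315.01365005 225.91029677]
[355.5 244.5]
[296.1 264.6]
[335.2 184.8]
[273.4 206.8]
```

View pics/w12c.png

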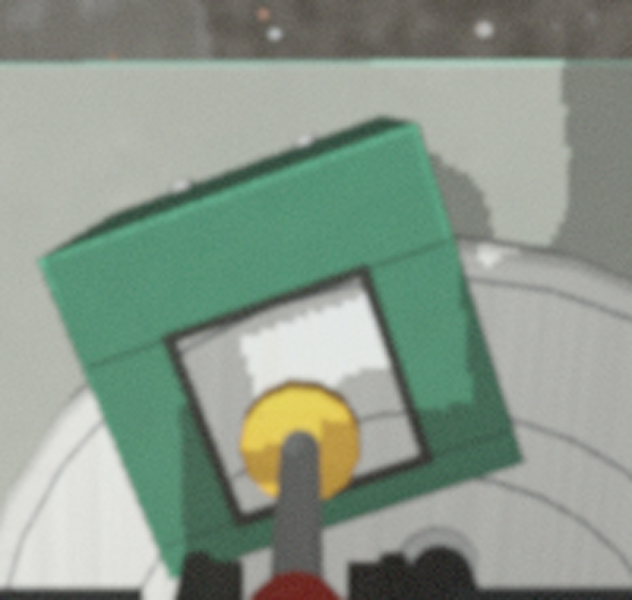

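>>> send_rows --steps '[[[0.8,0.03,0.03,0,0.03,0],[0.8,0.03,0.03,0,0,0],[0.5,0,0,0,0,0]]]'

```text
time: 16.68
position: [0.4142, 0.2296, 0.2318]
tool_rot: [0.001, 0.705, -0.001, 0.709]
ft_force: [-0.4, -0.1, -1.6]
grip_width: 0.0153
```

```bash
python3 -c "
from h import *
o,p=look('w13')
plan([.413,.229,.19],90,1)"
```

```text
foot px 297 222 36 34 in tool [ 0.088   0.0006 -0.0023]
foot world [0.4123 0.2301 0.1438]
ft [-0.37 -0.07 -1.65] w 0.01534715588771589 jv 0.17
pos [0.4135 0.2293 0.2309] yang 89.87 n 1
[4.09, -0.03, -0.06, -0.02, 0.02, 0.01]
```

>>> send_rows --steps '[[[0.9,0,-0.05,0,0.02,0],[0.9,0,-0.05,0,0,0],[0.9,0,-0.05,0,0,0]]]'

```text
time: 16.98
position: [0.4133, 0.2297, 0.2027]
tool_rot: [0.001, 0.706, -0.001, 0.708]
ft_force: [0.7, -0.4, -1.0]
grip_width: 0.0153
```

```bash
python3 -c "
from h import *
o,p=look('w14')
plan([.413,.229,.1755],90,1)"
```

```text
foot px 297 222 36 34 in tool [ 0.088   0.0006 -0.0023]
foot world [0.4113 0.2302 0.1147]
ft [ 0.72 -0.38 -0.98] w 0.015294522389943808 jv 0.323
pos [0.4118 0.2292 0.2009] yang 89.87 n 1
[2.54, -0.02, 0.12, -0.02, -0.01, 0.01]
```

>>> send_rows --steps '[[[0.7,0,0.08,0,0,0],[0.7,0,0.05,0,0,0],[0.5,0,0.03,0,0,0]]]'

```text
time: 17.28
position: [0.4137, 0.2292, 0.1801]
tool_rot: [0.0, 0.707, -0.001, 0.707]
ft_force: [0.7, -0.8, -1.4]
grip_width: 0.0149
```

```bash
python3 -c "
from h import *
o,p=look('w15')
plan([.413,.229,.1755],90,1)"
```

```text
foot px 297 222 36 34 in tool [ 0.088   0.0006 -0.0023]
foot world [0.4114 0.2297 0.0921]
ft [ 0.7  -0.76 -1.37] w 0.014945655825822341 jv 0.172
pos [0.4132 0.229  0.1793] yang 89.86 n 1
[0.38, -0.0, -0.01, -0.02, -0.02, 0.02]
```

>>> send_rows --steps '[[[0.25,0,0,0,0,0],[0.15,0,0,0,0,0]]]'

```text
time: 17.5
position: [0.4136, 0.2292, 0.1751]
tool_rot: [0.0, 0.708, -0.001, 0.706]
ft_force: [-1.6, 0.2, 14.3]
grip_width: 0.0155
```

```bash
python3 -c "
from h import *
o,p=look('w16')
plan([.413,.229,.1753],90,1)"
```

```text
foot px 297 221 35 34 in tool [ 0.088   0.0002 -0.0033]
foot world [0.4101 0.2293 0.0871]
ft [-1.57  0.2  14.35] w 0.015475922314519136 jv 0.031
pos [0.414  0.2292 0.1754] yang 89.85 n 1
[0.01, -0.02, -0.1, -0.02, -0.01, 0.01]
```

>>> send_rows --steps '[[[-0.05,0,0,0,0,0],[0,0,0,0,0,0]]]'

```text
time: 17.72
position: [0.4145, 0.2294, 0.1763]
tool_rot: [0.0, 0.707, -0.001, 0.707]
ft_force: [-0.2, 0.2, -1.6]
grip_width: 0.0152
```

```bash
python3 -c "
from h import *
o,p=look('w17')
plan([.413,.229,.1753],90,1)"
```

```text
foot px 297 222 36 34 in tool [ 0.088   0.0006 -0.0023]
foot world [0.4122 0.2299 0.0883]
ft [-0.22  0.21 -1.57] w 0.015200242869958903 jv 0.001
pos [0.4145 0.2294 0.1763] yang 89.86 n 1
[0.1, -0.04, -0.15, -0.02, -0.0, 0.01]
```

>>> send_rows --steps '[[[0.1,0,-0.05,0,0,0]]]'

```text
time: 17.85
position: [0.4143, 0.2294, 0.1755]
tool_rot: [0.001, 0.707, -0.001, 0.707]
ft_force: [1.0, -0.6, -0.7]
grip_width: 0.0152
```

>>> send_rows --steps '[[[0,0,0,0,0,0],[0,0,0,0,0,0],[0,0,0,0,0,0],[0,0,0,0,0,0]]]' --gripper 0.65

```text
time: 18.18
position: [0.4145, 0.2296, 0.1759]
tool_rot: [0.001, 0.706, -0.001, 0.708]
ft_force: [-0.4, -0.6, 0.0]
grip_width: 0.0286
```

```bash
python3 -c "
from h import *
o,p=look('w18')
plan([.413,.229,.1753],90,1)"
```

```text
foot px 297 221 35 34 in tool [ 0.088   0.0002 -0.0034]
foot world [0.4114 0.2298 0.0879]
ft [-0.39 -0.59  0.04] w 0.028586262676296333 jv 0.003
pos [0.4146 0.2296 0.1759] yang 89.86 n 1
[0.06, -0.06, -0.16, -0.02, 0.02, 0.0]
```

View pics/w18.png

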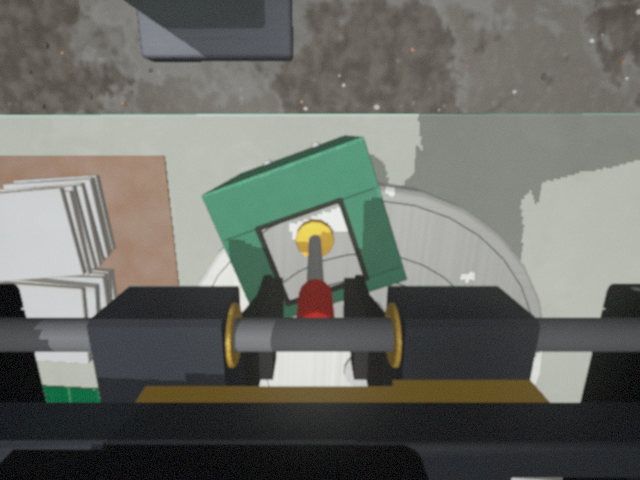

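Released, and the stand is in the middle of the port (foot at 314,238). I retract straight up.

>>> send_rows --steps '[[[-0.8,0,0,0,0,0],[-1.5,0,0,0,0,0],[-2,0,0,0,0,0],[-2.5,0,0,0,0,0],[-2.5,0,0,0,0,0],[0,0,0,0,0,0],[0,0,0,0,0,0]]]'

```text
time: 18.82
position: [0.4137, 0.2294, 0.2753]
tool_rot: [0.001, 0.707, -0.001, 0.707]
ft_force: [0.2, -0.7, -0.1]
grip_width: 0.0304
```

```bash
python3 - <<'E'
from h import *
import pickle
o=get_obs();p,d=camera('wrist');cv2.imwrite('pics/w19.png',p[:,:,::-1]);pickle.dump((o,p,d),open('pics/w19.pkl','wb'))
print(o['position'],o['ft_force'])
hs=cv2.cvtColor(p,cv2.COLOR_RGB2HSV)
m=(hs[...,0]>18)&(hs[...,0]<36)&(hs[...,1]>150);m[:,:285]=0;m[:,345:]=0;m[:100]=0;m[265:]=0
v,u=np.nonzero(m);print("foot",u.min(),u.max(),v.min(),v.max(),ray("wrist",(u.min()+u.max())/2,v.min()+(u.max()-u.min())*.48,.087,o))
rm=((hs[...,0]<8)|(hs[...,0]>172))&(hs[...,1]>170);rm[:,:285]=0;rm[:,345:]=0;rm[290:]=0;rm[:100]=0
v,u=np.nonzero(rm)
if len(u):
    print("red",u.min(),u.max(),v.min(),v.max(),ray("wrist",u.mean(),v.max()-(u.max()-u.min())/2,.21,o)); print(np.percentile(cloud("wrist",d,o)[rm],50,0))
P=cloud("wrist",d,o)
q=P[(P[...,2]>.127)&(P[...,2]<.14)&(np.abs(P[...,0]-.475)<.03)&(np.abs(P[...,1]-.27)<.03)&(d>0)];print("knob",len(q),q.mean(0) if len(q) else 0)
p,d=camera('side');cv2.imwrite('pics/s19.png',cv2.resize(p[120:270,230:430,::-1],(800,600),interpolation=cv2.INTER_CUBIC))
p,d=camera('top');cv2.imwrite('pics/t19.png',p[:,:,::-1]);np.save('pics/t19.npy',p)
E
```

```text
[0.4137378  0.22942807 0.27526394] [ 0.23570377 -0.69202164 -0.14546614]
foot 303 326 199 221 [0.41154399 0.23029873 0.087     ]
red 305 325 233 260 [0.41248049 0.23015736 0.21      ]
[0.41335696 0.23016267 0.20885277]
knob 14 [0.47215269 0.2788368  0.13014134]
```

View pics/w19.png

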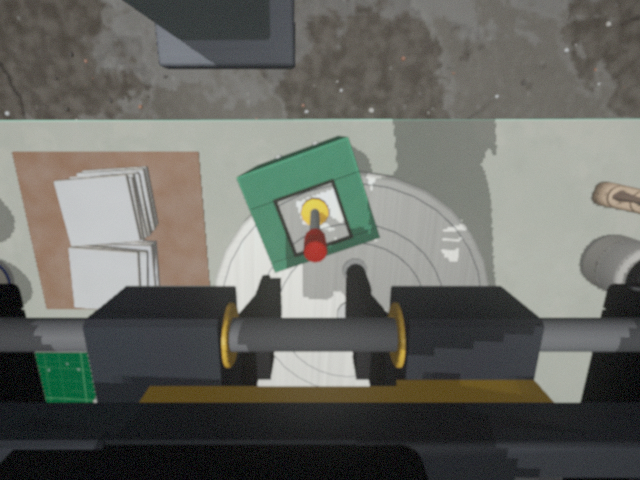

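View pics/s19.png

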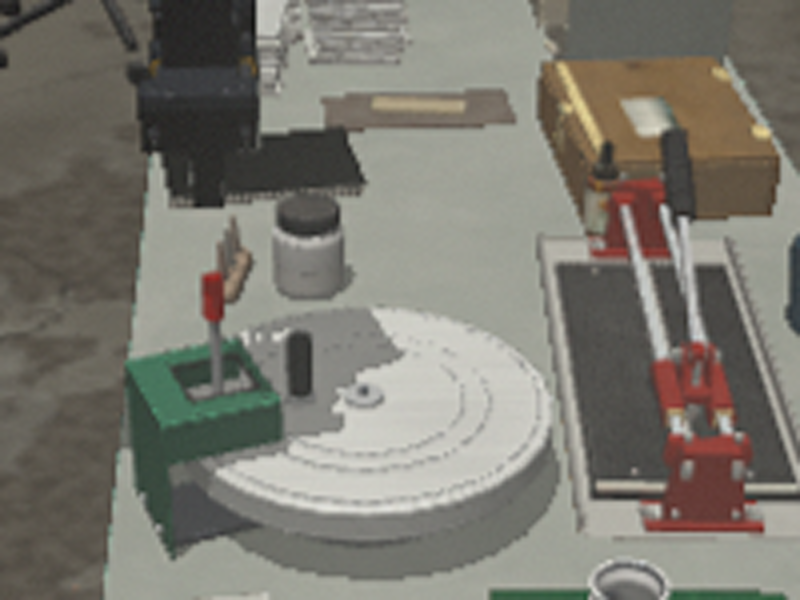

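View pics/t19.png

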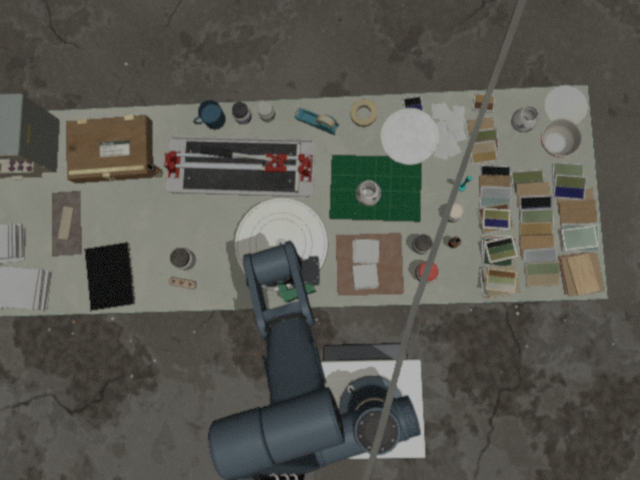

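```bash
python3 - <<'E'
from h import *
a=cv2.imread("pics/s10.png");p,_=camera("side");b=p[:,:,::-1]
for im in(a,b):
    g=im.max(2)<75;m=np.zeros_like(g);m[198:225,296:314]=g[198:225,296:314];v,u=np.nonzero(m);print(len(u),u.mean().round(2),v.mean().round(2),ray("side",u.mean(),v.mean(),.107).round(4))
o=get_obs();print(o["time"])
E
```

```text
86 304.42 210.98 [0.4766 0.2726 0.107 ]
86 304.35 211.08 [0.4764 0.2719 0.107 ]
19.0167
```

```bash
python3 -c "
from rig import *
print(hand_in())"
```

```text
the job is handed in; nothing more can be done
None
```

The turntable head is standing in the middle of its binding place, and the marker stand is upright on it through the port, let go. The job was handed in at about 19 s; it reports no verdict.

**Binding place:** I turned the head by its knob and it stalled under 14–16 N from each side, at knob angles of about 168° and 185°. I took the middle, about 177°. There the head held against 9–14 N pushes both ways, and I left it standing there.

**Marker stand:** I lowered it through the port without any side force that would suggest hood contact. On touching down it pressed on the head with about 14 N for a moment. I eased that off before opening the gripper.

**Last checks:**
- **Position:** the foot measured at (0.4115, 0.2303), about 1 mm from my port middle of (0.4112, 0.2294). The top of the handle was within about 1 mm of the foot's position, so the stand is upright.
- **Head:** side pictures taken before and after placing show the knob at the same spot to within 1 mm.
- **Other things:** the jars, bottle, vase and cones look unmoved in the top picture, though I compared that by eye only.

**Disagreements and gaps:**
- The stall forces were higher than the roughly 8 N described. I put that down to the hand's pushing and did not confirm it.
- I did not turn the head through about 160° of its circle, since one binding place had already been found.
- A wrist-depth reading of the knob at the end disagreed by about 8 mm. It rested on 14 points half hidden behind a finger, so I disregarded it.

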